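Turn leather handles end for end, stamp their brass caps, lay them in the tray

ROBOT

A 6-joint arm with a two-finger parallel gripper is mounted at the origin on the work surface. World frame = base frame: x ahead of the robot, y to its left, z up, the work surface at z = 0. Lengths are in mm, angles in degrees, forces in N, time in s.
With the tool pointing down it reaches from about 350 to 850 mm from the base axis. Payload 8.1 kg.
Tool frame: the origin (TCP) lies on the centre line of the jaws, within the pads' length; the fingertips stand 19 mm ahead of it and the grasp point (between the pads) is the TCP; z points along the fingers, y is the line along which they close (so a half turn about z gives the same grasp; the last joint's range is limited). The gripper opens to 85 mm and grips with 20 to 120 N. Pads are 22 mm wide; open, the fingers measure 114 mm over their backs; the gripper's body (76 mm by 85 mm) begins 54 mm behind the grasp point. The pads swing forward as they close: fully open they stand 13 mm farther back than shut.
Start: joints at [62.831, 7.471, 85.268, -0, 87.261, -4.893], TCP at [227.426, 555.232, 226.292] pointing down, gripper open.
Joint ranges: [-169.43, 169.43], [-51.17, 129.36], [1.28, 143.12], [-76.62, 256.62], [0, 156.53], [-152.29, 152.29]. Speed limits (degrees/s): [136.94, 136.94, 159.86, 180, 180, 180].

INTERFACE

Orientations are given as [roll, pitch, yaw] about the fixed x, y, z axes, in that order (R = Rz(yaw) Ry(pitch) Rx(roll)).
In Python, from bench import r gives the robot as it stands. The module is installed in compiled form; this text tells all that it offers.
- The arm moves only by the tool servo_tool, never from a script. Its arguments are lists of equal length, an entry for each row: "fingers": the finger opening in m, from 0 to 0.0854; "linear": the shift along the tool's x, y, z in m, a list of three; "rotation": the turn, a rotation vector about the tool's x, y, z in degrees, a list of three. A call has 1 to 10 rows; each row is the pose to reach, as a shift and turn from the pose commanded when the call began, along the tool's axes at that moment; what a row does not reach only later rows make up. A row lasts 1/10 s, in which the tool goes at most 50 mm and 8.59 degrees, less where a joint would pass 70% of its speed; a pose out of reach is approached as far as the arm can. A call with a gripper value outside its range is refused whole. The fingers move at their own pace and stop on an object; "force" is the grip in N (left out, the last holds). Time passes only in rows, so rows that repeat a pose let the fingers close. It gives the time, the measured TCP pose, the force, the opening and the grip force at its end, in the units of the state.
- r.sense(): the state, without advancing time (a new reading comes with each control period).
- r.snapshot(name): name is "scene" or "top" or "wrist"; returns a dict with "frame" (400x640x3 uint8, red, green, blue), "fx", "fy", "cx", "cy" (pixels), "camera_from_world" (4x4, takes a point from world to camera coordinates). Camera axes: x right, y up, looking along -z (the intrinsics and any distortion apply to the point x, -y, -z); pixel columns grow to the right and rows downward; lengths in mm; the calibration is good to about 2 mm. A picture is of the moment at which its call begins. There is no depth.
- r.hand_in(): hands the job in; it is judged then, once.
The state is a dict: "time": time; "joint_pos": joint angles; "qd": joint speeds; "joint_efforts": joint torques, N m; "tool_pos": TCP position; "tcp_rot": TCP orientation; "ft_force": force on the tool from outside, world axes, zero at the start; "wrist_torque": the same for the moment, N m; "finger_gap": finger opening in mm; "grip_force": force on a finger pad.
Only numpy, scipy, OpenCV 4.12 (cv2) and the standard library are available. Lean on these libraries where they do the work, as an engineer would, in place of code of your own. Each camera call takes 0.05 s, during which the arm holds its last target. There are 200 camera calls.

TASK

The stacked-leather handles lie the wrong way round in the slots of the press's sliding carrier: lift out each one, turn it end for end and seat it fully in a slot again, so that all the brass caps point to the stamp. Then, lightest leather first (tan, dark red, black, whichever are there), slide the carrier by its red post until that handle's brass cap is centred under the stamp and press the red plunger right down for a moment, never pressing it when no cap is under the stamp. Finally lay all the handles flat on the floor of the wooden tray, none on top of another or on its rim, with the plunger up again, and leave the other things on the table where they are.

Things in the scene. Friction and masses are not known exactly. Their poses are not given: they have to be found in the camera images.
- tan_mid (a point): Centre of the tan handle: a stiff stacked-leather bar 110 mm long, 24 x 24 mm in section, 90 g, with a brass cap on the last 22 mm of one end. Its x axis runs along the bar towards the brass end. It may be absent.
- tan_cap (a point): Middle of the brass cap of the tan handle, on the bar's axis, 45 mm from its centre: the place to be stamped.
- tan: The tan handle itself; origin at the middle of one long face (the underside as it lies at the start), 12 mm from its centre.
- red_mid (a point): Centre of the dark red handle: a stiff stacked-leather bar 110 mm long, 24 x 24 mm in section, 90 g, with a brass cap on the last 22 mm of one end. Its x axis runs along the bar towards the brass end. It may be absent.
- red_cap (a point): Middle of the brass cap of the dark red handle, on the bar's axis, 45 mm from its centre: the place to be stamped.
- red: The dark red handle itself; origin at the middle of one long face (the underside as it lies at the start), 12 mm from its centre.
- black_mid (a point): Centre of the black handle: a stiff stacked-leather bar 110 mm long, 24 x 24 mm in section, 90 g, with a brass cap on the last 22 mm of one end. Its x axis runs along the bar towards the brass end. It may be absent.
- black_cap (a point): Middle of the brass cap of the black handle, on the bar's axis, 45 mm from its centre: the place to be stamped.
- black: The black handle itself; origin at the middle of one long face (the underside as it lies at the start), 12 mm from its centre.
- carrier_floor (a point): Middle of the nest floor on the sliding carrier, 42 mm above the table. x points from the red post to the stamp, y left of that, z up. Three slots along x at y = -60, 0, +60 mm, each 28 wide, 114 long, 14 mm deep between grey blocks and end bars (blue bar at the stamp's side). A seated handle is centred on x = 0, 10 mm proud. No slot walls from x = -31 to 31 mm: fingers may go down there.
- cross_slide (a joint): Sideways slide of the carrier in m, -0.08 to 0.08, grows along +y of carrier_floor; stiff enough to stay where left (friction about 1.5 N).
- carrier (a joint): Slide of the carrier towards the stamp in m, 0 (loading position, clear of the press head) to 0.10, grows along +x of carrier_floor; friction about 1.5 N, stays where left.
- stamp_tip (a point): Tip of the thin steel stamp rod; moves only up and down, with the plunger. Up: 76 mm above the table, 10 mm over a seated handle; pressed right down it meets the cap's top. Over it is the press head, a blue block 100 to 150 mm above the table, 44 mm wide, reaching 20 mm from the rod towards the robot; blue column behind, 165 mm tall. It is 115 mm along x from carrier_floor when both slides read 0.
- plunger_top (a point): Centre of the top of the red plunger knob (40 mm disc, 185 mm above the table when up) straight above the stamp; pressed down from above it drives the stamp.
- plunger (a joint): How far the plunger is pressed in m: 0 up, 0.010 at its stop (about 5 N on its spring); springs back up when let go.
- tray_in (a point): Middle of the inner floor of the loose wooden tray, floor 6 mm thick, outside 165 x 185 x 20 mm, inside 153 (its x) x 173 (its y) mm; walls 14 mm above the floor. Z up. It weighs 0.6 kg and stands on the table.
- carrier_post (a point): Upright red post to move the carrier by: 22 mm diameter; its foot is 43 mm below this point and its top 15 mm above it. Fixed to the carrier 92 mm from the nest's middle, on the robot's side. Axes as carrier_floor.
- wax_jar: Bystander, to be left alone: jar of wax, 60 mm across, 65 mm tall; origin under its middle.
- dye_bottle: Bystander, to be left alone: dye bottle, 48 mm across, 110 mm tall; origin under its middle.
- brass_ring: Bystander, to be left alone: flat brass ring, 60 mm across, 8 mm high; origin under its middle.
- stud_bowl: Bystander, to be left alone: white bowl, 90 mm across, 40 mm high; origin under its middle.
- collar: Bystander, to be left alone: round black collar, 110 mm across, 22 mm high; origin under its middle.
- awl: Bystander, to be left alone: awl, 160 mm long, lying; origin under its middle.
- mallet: Bystander, to be left alone: small hammer, 240 mm long, lying; origin under its middle.
Mind the look-alikes: they are no part of the job. What is shaped like the red but orange is not meant.

How it is judged:
By the outcome, as a careful person would: the job done as asked, in the order asked, and still so for the second after the job is handed in, with the robot touching nothing.
Of tan, red, black only 2 to 3 are there at a start; the rules pass over those that are not, and their reading is None.
At some moment in a run one of tray may be knocked a few centimetres aside while the robot is not near it.
Once in a run the grip may slacken for a moment while it holds something.
It also fails if it takes over 210 s, if anything falls off the work surface, if the arm or the gripper's body presses on something with over 40 N, if the wrist force passes 120 N, or if a joint passes its speed limit or range.

## Working session

There is one attempt and no reset: what is moved stays moved. The work goes in short steps, Python scripts to look and compute and a tool call to move; the robot and the scene stay as the last step left them, time stands still between calls to the robot, and variables do not carry over. Pictures are saved under pics/ and viewed, at most 14 in all, crops included, and the job is handed in when it is done.

Besides the shell and the picture viewer there is one more tool, called after "Request:" as name(argument=value, ...), one argument or row to a line, values as JSON. servo_tool: Moves the arm, as the interface text tells. Its arguments: {"type":"object","properties":{"fingers":{"type":"array","items":{"type":"number"}},"linear":{"type":"array","items":{"type":"array","items":{"type":"number"}}},"rotation":{"type":"array","items":{"type":"array","items":{"type":"number"}}},"force":{"type":"number"}},"required":["fingers","linear","rotation"]}

```bash
mkdir -p pics; cat > h.py <<'E'
from bench import r
import numpy as np, cv2
def snap(n,f):
    s=r.snapshot(n); cv2.imwrite(f'pics/{f}.png',s['frame'][:,:,::-1]); np.savez(f'pics/{f}.npz',**s); return s
def load(f): return np.load(f'pics/{f}.npz')
def ray(s,u,v,z):
    T=s['camera_from_world'];R=T[:3,:3];c=-R.T@T[:3,3]
    d=R.T@np.array([(u-s['cx'])/s['fx'],-(v-s['cy'])/s['fy'],-1]); return c+d*(z-c[2])/d[2]
def proj(s,p):
    q=s['camera_from_world']@np.append(p,1); return s['cx']+s['fx']*q[0]/-q[2], s['cy']-s['fy']*q[1]/-q[2]
E
python3 - <<'E'
from h import *
s=r.sense();print(s)
for n in('scene','top'):
    q=snap(n,n+'0');print(n,q['fx'],q['cx'],q['cy'],q['camera_from_world'].round(3).tolist(),[k for k in q])
E
```

```text
{'time': 0.0, 'joint_pos': array([ 6.28308256e+01,  7.51613624e+00,  8.53293758e+01, -2.38320147e-03,
        8.72612976e+01, -4.89312950e+00]), 'qd': array([-0.02286031, -0.02344384, -0.03127751, -0.00904224,  0.01833084,
       -0.02687527]), 'joint_efforts': array([ 2.65337134e-03, -5.69370353e+01, -5.00577056e+01,  3.15279613e-05,
        1.43038880e-02, -2.56207284e-05]), 'tool_pos': array([227.17912411, 554.72311698, 225.23279571]), 'tcp_rot': array([-1.79893377e+02, -6.73899607e-03,  1.57724065e+02]), 'ft_force': array([ 0.42095411, -0.00676265, -0.95910422]), 'wrist_torque': array([0.04072776, 0.0434395 , 0.03902342]), 'grip_force': 0.0, 'finger_gap': 85.31781641442845}
scene 406.10345983355626 321.4720120870448 200.33032425483276 [[-0.803, 0.596, 0.011, 346.044], [-0.492, -0.673, 0.552, 185.831], [0.336, 0.438, 0.834, -1290.72], [0.0, 0.0, 0.0, 1.0]] ['frame', 'fx', 'fy', 'cx', 'cy', 'camera_from_world']
top 484.8914978183529 315.5679363084092 202.17207014112083 [[-0.014, -1.0, -0.007, 33.618], [0.999, -0.015, 0.036, -455.287], [-0.036, -0.006, 0.999, -1296.634], [0.0, 0.0, 0.0, 1.0]] ['frame', 'fx', 'fy', 'cx', 'cy', 'camera_from_world']
```

View pics/scene0.png

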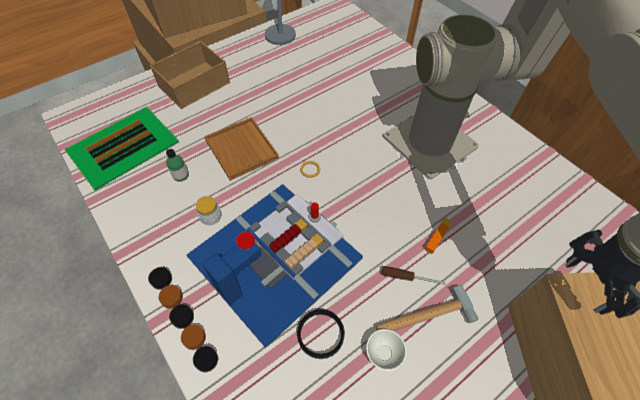

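View pics/top0.png

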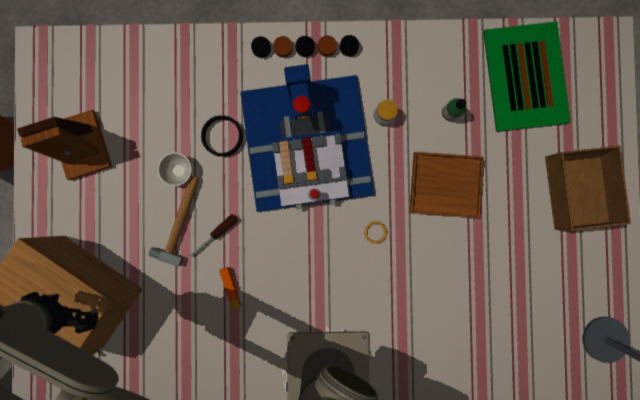

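The press is at top-view (310,140). A tan handle at (285,162) and a dark red one at (310,158) lie with their caps toward the robot. The tray is at (447,185). The orange look-alike at (230,288) lies off the press and isn't meant. I'll confirm with a crop.

```bash
python3 - <<'E'
from h import *
a=load('top0')['frame'][60:215,230:385,::-1];cv2.imwrite('pics/c0.png',cv2.resize(a,None,fx=3.8,fy=3.8,interpolation=cv2.INTER_CUBIC))
E
```

```text
(no output)
```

View pics/c0.png

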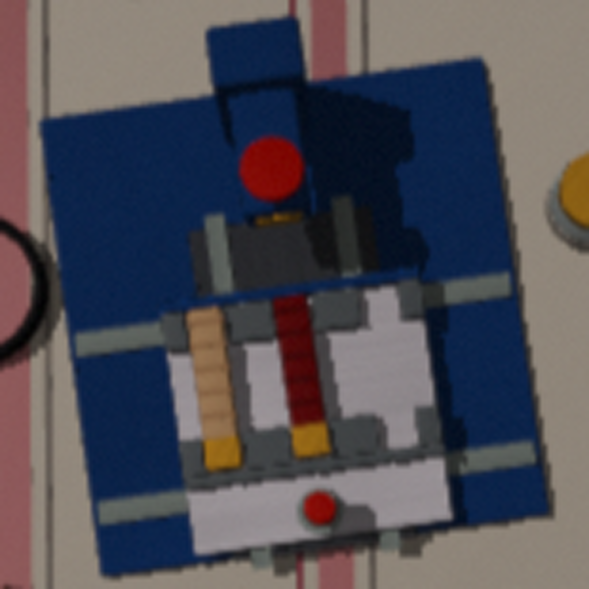

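The crop shows a tan handle at (210,390) in the left slot, a dark red one at (300,380) in the middle slot and an empty right slot, so there is no black handle. Both caps point to the red post. The plunger is at (272,168) and the post at (320,507).

```bash
cat >> h.py <<'E'
def mask(s,lo,hi,box=None):
    h=cv2.cvtColor(s['frame'],cv2.COLOR_RGB2HSV); m=cv2.inRange(h,lo,hi)
    if box: z=np.zeros_like(m);a,b,c,d=box;z[b:d,a:c]=m[b:d,a:c];m=z
    return m
def blobs(m,n=4,amin=15):
    cs,_=cv2.findContours(m,cv2.RETR_EXTERNAL,cv2.CHAIN_APPROX_NONE)
    cs=sorted([c for c in cs if cv2.contourArea(c)>amin],key=cv2.contourArea)[::-1][:n]
    return [(cv2.minAreaRect(c),cv2.contourArea(c)) for c in cs]
E
python3 - <<'E'
from h import *
s=load('top0')
P=lambda u,v,z:ray(s,u,v,z).round(1)
c=lambda u,v:(230+u/3.8,60+v/3.8)
print('plunger',P(*c(272,168),185));print('post',P(*c(320,507),100))
print('tan',P(*c(205,310),66),P(*c(222,468),66))
print('red',P(*c(290,295),66),P(*c(312,456),66))
print('tray',[P(u,v,20) for u,v in((413,152),(484,154),(482,218),(410,214))])
for n,u,v,z in(('bottle',457,106,110),('jar',387,110,65),('ring',375,232,8)):print(n,P(u,v,z))
print('rail',P(*c(80,345),40),P(*c(510,285),40))
E
```

```text
plunger [679.6  55.5 185. ]
post [474.4  29.6 100. ]
tan [611.5 106.2  66. ] [503.7  95.9  66. ]
red [620.9  48.2  66. ] [510.9  34.8  66. ]
tray [array([ 585.7, -235.4,   20. ]), array([ 577.5, -424.6,   20. ]), array([ 406.8, -414.7,   20. ]), array([ 420.1, -223.9,   20. ])]
bottle [ 686.9 -329.8  110. ]
jar [ 689.8 -161.7   65. ]
ring [ 373.3 -131.3    8. ]
rail [592.7 195.1  40. ] [ 629.9 -104.    40. ]
```

```bash
cat >> h.py <<'E'
def go(x,y,z,yaw,frm=None):
    s=r.sense(); p=s['tool_pos'] if frm is None else np.array(frm[:3],float); w=s['tcp_rot'][2] if frm is None else frm[3]
    a=np.radians(w);d=np.array([x,y,z])-p
    dy=(yaw-w) if frm is not None else (yaw-w+180)%360-180
    l=np.array([d[0]*np.cos(a)+d[1]*np.sin(a), d[0]*np.sin(a)-d[1]*np.cos(a), -d[2]])/1000
    print('lin',l.round(4).tolist(),'rotz',round(-dy,2),'rows>=',int(max(np.linalg.norm(l)/.05,abs(dy)/8.59))+1,'rpy',s['tcp_rot'].round(2),'p',s['tool_pos'].round(1))
E
python3 -c "
from h import *
go(545,60,260,-172.8)"
```

```text
lin [-0.4817, -0.3374, -0.0347] rotz -29.48 rows>= 12 rpy [-1.7990e+02 -1.0000e-02  1.5772e+02] p [227.2 554.8 225.3]
```

Request:
servo_tool(
  fingers=[0.045, 0.045, 0.045, 0.045, 0.045, 0.045, 0.045, 0.045, 0.045, 0.045],
  linear=[
    [-0.482, -0.337, -0.035],
    [-0.482, -0.337, -0.035],
    [-0.482, -0.337, -0.035],
    [-0.482, -0.337, -0.035],
    [-0.482, -0.337, -0.035],
    [-0.482, -0.337, -0.035],
    [-0.482, -0.337, -0.035],
    [-0.482, -0.337, -0.035],
    [-0.482, -0.337, -0.035],
    [-0.482, -0.337, -0.035],
  ],
  rotation=[
    [0, 0, -29.5],
    [0, 0, -29.5],
    [0, 0, -29.5],
    [0, 0, -29.5],
    [0, 0, -29.5],
    [0, 0, -29.5],
    [0, 0, -29.5],
    [0, 0, -29.5],
    [0, 0, -29.5],
    [0, 0, -29.5],
  ],
)

```text
time: 1.1
tool_pos: [494.1, 139.9, 255.4]
tcp_rot: [180.0, -0.0, -172.8]
ft_force: [1.1, 0.8, -0.4]
finger_gap: 44.9
grip_force: 0.0
```

```bash
python3 -c "
from h import *
go(545,60,260,-172.8)"
```

```text
lin [-0.0405, -0.0856, -0.0046] rotz 0.02 rows>= 2 rpy [ 1.7999e+02 -1.0000e-02 -1.7278e+02] p [494.1 139.9 255.4]
```

Request:
servo_tool(
  fingers=[0.045, 0.045, 0.045, 0.045],
  linear=[
    [-0.04, -0.085, -0.005],
    [-0.04, -0.085, -0.005],
    [-0.04, -0.085, -0.005],
    [-0.04, -0.085, -0.005],
  ],
  rotation=[
    [0, 0, 0],
    [0, 0, 0],
    [0, 0, 0],
    [0, 0, 0],
  ],
)

```text
time: 1.5
tool_pos: [543.9, 61.6, 259.8]
tcp_rot: [180.0, -0.1, -172.9]
ft_force: [-0.4, -0.5, -0.4]
finger_gap: 44.8
grip_force: 0.0
```

```bash
python3 -c "
from h import *
q=snap('wrist','w1');print(r.sense()['tool_pos'],r.sense()['tcp_rot'],r.sense()['qd'].round(1));T=q['camera_from_world'];print(-T[:3,:3].T@T[:3,3],q['fx'],T.round(3))"
```

```text
[543.49785014  62.60497314 259.92614285] [ 1.79964825e+02 -7.91930066e-02 -1.72820421e+02] [ 1.7 -0.7  0.5  0.  -0.1  0.1]
[477.06281623  52.60269151 408.8627113 ] 336.57552339533953 [[-1.24000e-01  9.92000e-01  1.00000e-03  6.63200e+00]
 [-9.57000e-01 -1.19000e-01 -2.63000e-01  5.70671e+02]
 [-2.61000e-01 -3.30000e-02  9.65000e-01 -2.67983e+02]
 [ 0.00000e+00  0.00000e+00  0.00000e+00  1.00000e+00]]
```

View pics/w1.png

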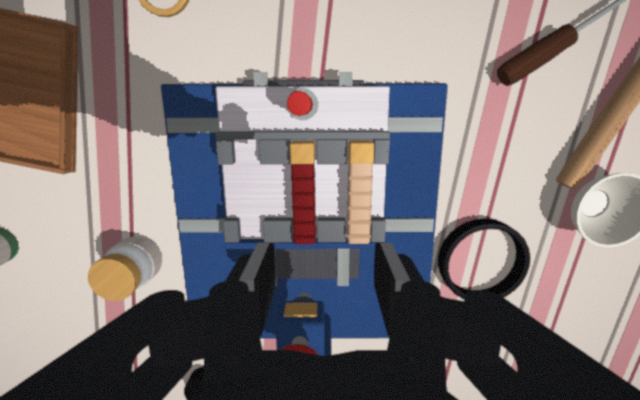

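The wrist picture shows the red handle at x 292–316 and tan at x 349–373, with brass caps at row ~152 by the post (300,103). The gold plate at (300,310) sits under the press head.

```bash
cat >> h.py <<'E'
LO={'tan':((5,40,120),(20,150,255)),'red':((0,120,40),(8,255,140)),'red2':((172,120,40),(180,255,140)),'brass':((17,130,120),(30,255,255)),'post':((0,190,141),(8,255,255))}
def M(s,n,box=None):
    m=mask(s,*LO[n],box)
    return m|mask(s,*LO['red2'],box) if n=='red' else m
E
python3 - <<'E'
from h import *
s=load('w1');h=cv2.cvtColor(s['frame'],cv2.COLOR_RGB2HSV)
for u,v in((303,200),(361,200),(361,152),(302,152),(300,103)):print(h[v,u])
for n,b in(('tan',(340,120,385,250)),('red',(285,120,325,250)),('brass',(345,120,385,250)),('brass',(285,120,325,250)),('post',(280,80,330,120))):
    for rc,a in blobs(M(s,n,b),2):
        bx=cv2.boxPoints(rc);print(n,np.round(rc[0],1),np.round(rc[1],1),round(rc[2],1),a)
        print('   ',[ray(s,*p,66).round(1)[:2].tolist() for p in bx])
E
```

```text
[179 192 121]
[ 14  78 221]
[ 18 138 226]
[ 18 139 218]
[  1 187 194]
tan [360.2 192.5] [ 25.4 101.7] 2.0 2272.5
    [[613.8, 93.6], [504.7, 81.6], [502.4, 107.1], [611.4, 121.2]]
red [303.3 203.5] [79.4 22.2] 88.7 1593.0
    [[534.9, 26.0], [531.6, 48.6], [618.0, 60.6], [621.6, 36.6]]
brass [361. 152.] [20. 24.] 90.0 423.5
    [[505.5, 81.5], [502.5, 105.5], [522.5, 108.8], [525.5, 84.4]]
brass [301.5 152. ] [20. 23.] 90.0 428.0
    [[512.8, 22.5], [510.0, 45.5], [530.1, 47.8], [533.0, 24.5]]
post [291.8 105.3] [14.1  7.8] 45.0 21.5
    [[476.0, 13.0], [470.2, 17.9], [478.3, 28.5], [484.2, 23.7]]
```

```bash
python3 -c "
from h import *
go(558,100.7,110,-172.7)"
```

```text
lin [-0.0191, 0.036, 0.1499] rotz -0.12 rows>= 4 rpy [ 1.7996e+02 -8.0000e-02 -1.7282e+02] p [543.5  62.6 259.9]
```

Request:
servo_tool(
  fingers=[0.045, 0.045, 0.045, 0.045, 0.045, 0.045, 0.045],
  linear=[
    [-0.019, 0.037, 0.15],
    [-0.019, 0.037, 0.15],
    [-0.019, 0.037, 0.15],
    [-0.019, 0.037, 0.15],
    [-0.019, 0.037, 0.15],
    [-0.019, 0.037, 0.15],
    [-0.019, 0.037, 0.15],
  ],
  rotation=[
    [0, 0, -0.1],
    [0, 0, -0.1],
    [0, 0, -0.1],
    [0, 0, -0.1],
    [0, 0, -0.1],
    [0, 0, -0.1],
    [0, 0, -0.1],
  ],
)

```text
time: 2.25
tool_pos: [560.2, 101.7, 114.2]
tcp_rot: [-180.0, 0.3, -172.7]
ft_force: [0.4, -0.1, -0.5]
finger_gap: 45.2
grip_force: 0.0
```

```bash
python3 -c "
from h import *
go(558,100.7,64,-172.7);print(r.sense()['qd'].round(2))"
```

```text
lin [0.0023, -0.0007, 0.0502] rotz 0.03 rows>= 2 rpy [-179.98    0.31 -172.67] p [560.2 101.7 114.2]
[-0.13  0.08  0.22  0.13 -0.39  0.02]
```

Request:
servo_tool(
  fingers=[0.045, 0.045, 0.045, 0.045, 0.045],
  linear=[
    [0.002, -0.001, 0.025],
    [0.002, -0.001, 0.047],
    [0.002, -0.001, 0.05],
    [0.002, -0.001, 0.05],
    [0.002, -0.001, 0.05],
  ],
  rotation=[
    [0, 0, 0],
    [0, 0, 0],
    [0, 0, 0],
    [0, 0, 0],
    [0, 0, 0],
  ],
)

```text
time: 2.75
tool_pos: [557.8, 100.3, 62.8]
tcp_rot: [-180.0, 0.2, -172.7]
ft_force: [-0.2, -0.3, 0.8]
finger_gap: 45.1
grip_force: 0.0
```

```bash
python3 -c "
from h import *
go(558,100.7,64,-172.7);print(r.sense()['qd'].round(2))"
```

```text
lin [-0.0003, 0.0003, -0.0012] rotz 0.01 rows>= 1 rpy [-179.99    0.18 -172.69] p [557.8 100.3  62.8]
[ 0.15 -0.2  -0.04 -0.03 -0.2   0.02]
```

Request:
servo_tool(
  fingers=[0.02, 0.02, 0.02, 0.02, 0.02],
  linear=[
    [0, 0, -0.001],
    [0, 0, -0.001],
    [0, 0, -0.001],
    [0, 0, -0.001],
    [0, 0, -0.001],
  ],
  rotation=[
    [0, 0, 0],
    [0, 0, 0],
    [0, 0, 0],
    [0, 0, 0],
    [0, 0, 0],
  ],
  force=60,
)

```text
time: 3.25
tool_pos: [556.2, 100.4, 61.6]
tcp_rot: [180.0, -0.0, -172.7]
ft_force: [0.2, -0.3, -0.9]
finger_gap: 20.0
grip_force: 0.0
```

Request:
servo_tool(
  fingers=[0.02, 0.02, 0.02, 0.02, 0.02],
  linear=[
    [0, 0, -0.02],
    [0, 0, -0.05],
    [0, 0, -0.05],
    [0, 0, -0.05],
    [0, 0, -0.05],
  ],
  rotation=[
    [0, 0, 0],
    [0, 0, 0],
    [0, 0, 0],
    [0, 0, 0],
    [0, 0, 0],
  ],
)

```text
time: 3.75
tool_pos: [555.6, 100.3, 110.6]
tcp_rot: [180.0, -0.1, -172.7]
ft_force: [0.2, -0.1, 0.5]
finger_gap: 20.1
grip_force: 0.0
```

```bash
python3 -c "
from h import *
snap('wrist','w2');snap('scene','s2');a=load('s2')['frame'][150:350,180:380,::-1];b=load('w2')['frame'][:,160:480,::-1]
cv2.imwrite('pics/c2.png',np.hstack([cv2.resize(a,(400,400)),b]));print(r.sense()['finger_gap'],r.sense()['grip_force'])"
```

```text
20.026367613040346 0.0
```

View pics/c2.png

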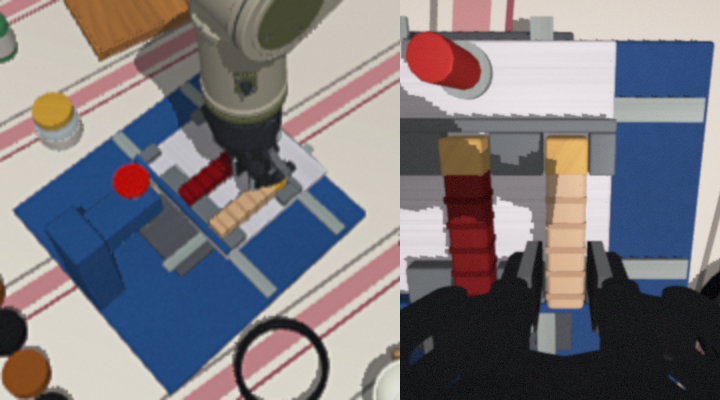

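The handles haven't moved: the left half shows tan still in its slot, and the right half shows the fingers straddling it at (520–605, 280). Closing to 0.020 didn't touch it, so I'll go down again and close fully.

```bash
python3 -c "
from h import *
go(558,100.7,63,-172.7)"
```

```text
lin [-0.0027, 0.0001, 0.0472] rotz 0.02 rows>= 1 rpy [ 1.8000e+02 -1.4000e-01 -1.7268e+02] p [555.3 100.3 110.2]
```

Request:
servo_tool(
  fingers=[0.045, 0.045, 0.045, 0.045, 0.045, 0.045],
  linear=[
    [-0.003, 0, 0.0],
    [-0.003, 0, 0.0],
    [-0.003, 0, 0.024],
    [-0.003, 0, 0.047],
    [-0.003, 0, 0.047],
    [-0.003, 0, 0.047],
  ],
  rotation=[
    [0, 0, 0],
    [0, 0, 0],
    [0, 0, 0],
    [0, 0, 0],
    [0, 0, 0],
    [0, 0, 0],
  ],
)

```text
time: 4.45
tool_pos: [558.8, 100.7, 64.3]
tcp_rot: [180.0, -0.1, -172.7]
ft_force: [0.2, -0.4, 0.6]
finger_gap: 44.9
grip_force: 0.0
```

Request:
servo_tool(
  fingers=[0.0, 0.0, 0.0, 0.0, 0.0, 0.0, 0.0, 0.0],
  linear=[
    [0, 0, 0],
    [0, 0, 0],
    [0, 0, 0],
    [0, 0, 0],
    [0, 0, 0],
    [0, 0, 0],
    [0, 0, 0],
    [0, 0, 0],
  ],
  rotation=[
    [0, 0, 0],
    [0, 0, 0],
    [0, 0, 0],
    [0, 0, 0],
    [0, 0, 0],
    [0, 0, 0],
    [0, 0, 0],
    [0, 0, 0],
  ],
  force=60,
)

```text
time: 5.25
tool_pos: [559.2, 100.7, 64.5]
tcp_rot: [180.0, -0.0, -172.7]
ft_force: [0.3, 0.3, -1.2]
finger_gap: -0.2
grip_force: 0.0
```

```bash
python3 -c "
from h import *
w=snap('wrist','w3');s=snap('scene','s3');a=s['frame'][180:300,230:350,::-1];b=w['frame'][:,160:480,::-1]
for n in (w,s): print([np.round(proj(n,(558.8,100.7,z)),1) for z in (45,64,100)])
cv2.imwrite('pics/c3.png',np.hstack([cv2.resize(a,(400,400),interpolation=cv2.INTER_CUBIC),b]));print(r.sense()['finger_gap'],r.sense()['grip_force'],r.sense()['tool_pos'])"
```

```text
[array([325.3, 239. ]), array([325.4, 253.7]), array([325.8, 293.3])]
[array([304.7, 252.9]), array([304.5, 249.4]), array([304.2, 242.7])]
-0.1391595056009196 0.0 [559.23265992 100.73979236  64.53049367]
```

View pics/c3.png

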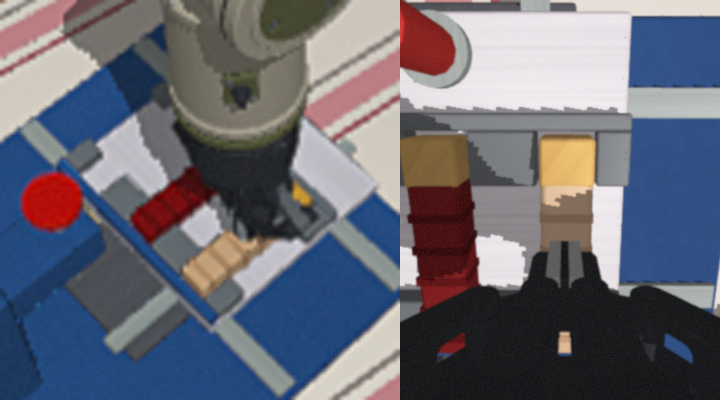

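The scene half (left) shows the closed fingers at (247,230) hovering over the tan bar. The wrist half shows the tips at (565,245) in front of it. The tips seem higher than I assumed, so I'll probe down gently.

Request:
servo_tool(
  fingers=[0, 0, 0, 0],
  linear=[
    [0, 0, 0.001],
    [0, 0, 0.002],
    [0, 0, 0.003],
    [0, 0, 0.003],
  ],
  rotation=[
    [0, 0, 0],
    [0, 0, 0],
    [0, 0, 0],
    [0, 0, 0],
  ],
)

```text
time: 5.75
tool_pos: [559.0, 100.7, 61.3]
tcp_rot: [180.0, -0.0, -172.7]
ft_force: [-0.6, -0.1, 1.1]
finger_gap: -0.1
grip_force: 0.0
```

```bash
python3 -c "
from h import *
s=load('w3')
for d in (0,-11):
  print(d,[(z,np.round(proj(s,(559.2+d,100.7+d*.127,z)),1).tolist()) for z in (45,60,70,80,90)])
t=load('w2')
print([(z,np.round(proj(t,(555.5-11,100.3,z)),1).tolist()) for z in (90,100,110,120,130)])
g=s['frame'][225:300,325-40:325+40].mean(2).astype(int);print(g[::4,::4])
"
```

```text
0 [(45, [325.2, 239.7]), (60, [325.3, 251.1]), (70, [325.4, 259.9]), (80, [325.4, 269.8]), (90, [325.5, 281.2])]
-11 [(45, [325.3, 220.0]), (60, [325.3, 229.9]), (70, [325.4, 237.5]), (80, [325.5, 246.2]), (90, [325.6, 256.1])]
[(90, [327.9, 219.6]), (100, [328.2, 225.9]), (110, [328.4, 233.0]), (120, [328.7, 241.0]), (130, [329.0, 250.1])]
[[135 134 136 135 107 109 109 109 111 108 107 109 106 109 110 109 103 229
  231 233]
 [137 137 138 139 109 108 110 112 109 112 112 112 111 109 108 111 105 232
  235 234]
 [138 137 137 137 111 109 109 110 111 109 110 111 110 108 107 109 106 234
  235 234]
 [138 141 134 139 109 108 111 109 108 111 109 106 110 111 110 109 106 231
  232 232]
 [131 132 132 133 107 107 104  96  96  68  57  95  98  98 108 110 106 230
  231 229]
 [138 137 137 138  94 107 102  96  94  49  23  87  94  92 108 109 102 228
  232 233]
 [209 137 134 136  91  88  95  94  92  44  24  85  94  94  94  88  92 224
  232 233]
 [133 135 133  44  26  31  89  92  94  41  20  87  94  94  58  24  27 164
  230 230]
 [143 131  53  31  28  28  92  95  93  42  25  87  96  92  69  31  29  23
  1
[... 158 characters left out ...]
  23  27
   69 228]
 [133 100  24  29  33  36  93  93  94  33  23  69  95  93  90  26  22  30
   26 227]
 [180  63  24  26  28  49  94  94  95  31  23  70  93  94  91  25  28  23
   18 220]
 [150  36  22  29  27  35  72  96  96  30  24  77  98  93  64  23  26  27
   25 160]
 [ 70  31  22  28  26  21  26  27  89  38  24  79  56  27  24  29  23  27
   26  35]
 [ 30  27  29  29  23  33  29  22  40  37  29  73  24  25  25  22  30  31
   30  27]
 [ 24  20  28  27  26  28  28  29  22  25  27  26  23  28  25  28  30  32
   25  27]
 [ 27  29  30  28  27  33  25  26  27  28  33  24  22  22  26  31  27  21
   24  27]
 [ 28  27  25  27  22  26  25  26  28  28  26  28  26  29  33  23  27  30
   28  31]]
```

Request:
servo_tool(
  fingers=[0, 0, 0, 0, 0],
  linear=[
    [0, 0, 0.001],
    [0, 0, 0.002],
    [0, 0, 0.003],
    [0, 0, 0.004],
    [0, 0, 0.004],
  ],
  rotation=[
    [0, 0, 0],
    [0, 0, 0],
    [0, 0, 0],
    [0, 0, 0],
    [0, 0, 0],
  ],
)

```text
time: 6.25
tool_pos: [562.2, 101.1, 61.0]
tcp_rot: [-180.0, 0.4, -172.7]
ft_force: [-0.6, 0.6, 15.6]
finger_gap: 0.1
grip_force: 7.6
```

Request:
servo_tool(
  fingers=[0.045, 0.045, 0.045, 0.045, 0.045, 0.045, 0.045, 0.045],
  linear=[
    [0, 0, -0.008],
    [0, 0, -0.008],
    [0, 0, -0.008],
    [0, 0, -0.008],
    [0, 0, -0.004],
    [0, 0, 0],
    [0, 0, 0.002],
    [0, 0, 0.002],
  ],
  rotation=[
    [0, 0, 0],
    [0, 0, 0],
    [0, 0, 0],
    [0, 0, 0],
    [0, 0, 0],
    [0, 0, 0],
    [0, 0, 0],
    [0, 0, 0],
  ],
)

```text
time: 7.05
tool_pos: [558.6, 100.7, 54.7]
tcp_rot: [180.0, -0.1, -172.7]
ft_force: [-0.9, -0.0, 0.3]
finger_gap: 45.0
grip_force: 0.0
```

```bash
python3 -c "
from h import *
w=snap('wrist','w4');a=w['frame'][:,160:480,::-1];b=snap('scene','s4')['frame'][180:300,230:350,::-1]
cv2.imwrite('pics/c4.png',np.hstack([cv2.resize(b,(400,400),interpolation=cv2.INTER_CUBIC),a]))
go(558,100.7,52,-172.7)"
```

```text
lin [0.0011, 0.0001, 0.0034] rotz 0.02 rows>= 1 rpy [ 1.8000e+02 -2.0000e-02 -1.7268e+02] p [559.1 100.7  55.4]
```

View pics/c4.png

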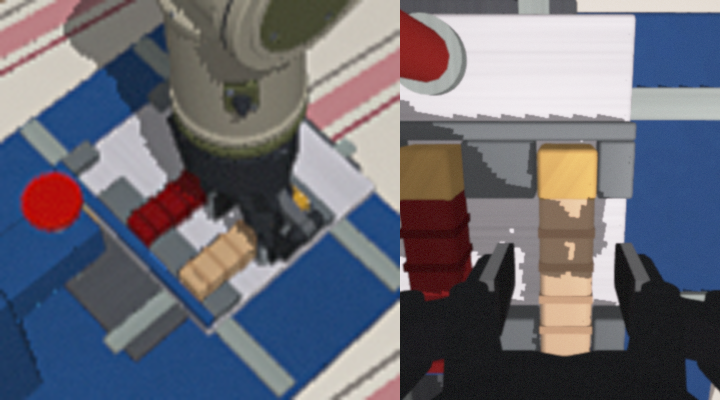

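The bar stays seated between the open fingers, with no contact at TCP z=55. The closed-finger contact came at TCP z≈61 on the 66 mm bar top. So the tips really stand about 5 mm behind the reported TCP, and I need to grip about 20 mm lower.

Request:
servo_tool(
  fingers=[0.045, 0.045, 0.045, 0.045, 0.045, 0.045],
  linear=[
    [0.001, 0, 0.003],
    [0.001, 0, 0.006],
    [0.001, 0, 0.009],
    [0.001, 0, 0.012],
    [0.001, 0, 0.012],
    [0.001, 0, 0.012],
  ],
  rotation=[
    [0, 0, 0],
    [0, 0, 0],
    [0, 0, 0],
    [0, 0, 0],
    [0, 0, 0],
    [0, 0, 0],
  ],
)

```text
time: 7.75
tool_pos: [558.2, 100.6, 43.4]
tcp_rot: [180.0, -0.0, -172.7]
ft_force: [0.1, 0.3, 0.9]
finger_gap: 44.8
grip_force: 0.0
```

Request:
servo_tool(
  fingers=[0, 0, 0, 0, 0, 0],
  linear=[
    [0, 0, 0],
    [0, 0, 0],
    [0, 0, 0],
    [0, 0, 0],
    [0, 0, 0],
    [0, 0, 0],
  ],
  rotation=[
    [0, 0, 0],
    [0, 0, 0],
    [0, 0, 0],
    [0, 0, 0],
    [0, 0, 0],
    [0, 0, 0],
  ],
  force=50,
)

```text
time: 8.35
tool_pos: [558.6, 100.6, 44.0]
tcp_rot: [-180.0, 0.0, -172.7]
ft_force: [0.3, -0.5, 4.1]
finger_gap: 22.7
grip_force: 49.6
```

Request:
servo_tool(
  fingers=[0, 0, 0, 0],
  linear=[
    [0, 0, -0.02],
    [0, 0, -0.05],
    [0, 0, -0.05],
    [0, 0, -0.05],
  ],
  rotation=[
    [0, 0, 0],
    [0, 0, 0],
    [0, 0, 0],
    [0, 0, 0],
  ],
)

```text
time: 8.75
tool_pos: [558.6, 100.6, 93.9]
tcp_rot: [-180.0, 0.1, -172.7]
ft_force: [0.7, 0.2, -1.7]
finger_gap: 22.5
grip_force: 49.4
```

Request:
servo_tool(
  fingers=[0, 0, 0, 0, 0, 0, 0, 0, 0, 0],
  linear=[
    [0, 0, 0],
    [0, 0, 0],
    [0, 0, 0],
    [0, 0, 0],
    [0, 0, 0],
    [0, 0, 0],
    [0, 0, 0],
    [0, 0, 0],
    [0, 0, 0],
    [0, 0, 0],
  ],
  rotation=[
    [0, 0, 8.5],
    [0, 0, 17],
    [0, 0, 25.5],
    [0, 0, 34],
    [0, 0, 42.5],
    [0, 0, 51],
    [0, 0, 59.5],
    [0, 0, 68],
    [0, 0, 76.5],
    [0, 0, 85],
  ],
)

```text
time: 9.75
tool_pos: [556.7, 100.5, 91.3]
tcp_rot: [-179.8, -0.0, 102.0]
ft_force: [0.5, 0.1, -1.6]
finger_gap: 22.7
grip_force: 49.3
```

Request:
servo_tool(
  fingers=[0, 0, 0, 0, 0, 0, 0, 0, 0, 0],
  linear=[
    [0, 0, 0],
    [0, 0, 0],
    [0, 0, 0],
    [0, 0, 0],
    [0, 0, 0],
    [0, 0, 0],
    [0, 0, 0],
    [0, 0, 0],
    [0, 0, 0],
    [0, 0, 0],
  ],
  rotation=[
    [0, 0, 8.5],
    [0, 0, 17],
    [0, 0, 25.5],
    [0, 0, 34],
    [0, 0, 42.5],
    [0, 0, 51],
    [0, 0, 59.5],
    [0, 0, 68],
    [0, 0, 76.5],
    [0, 0, 85],
  ],
)

```text
time: 10.75
tool_pos: [556.8, 100.5, 91.4]
tcp_rot: [-180.0, 0.2, 17.0]
ft_force: [0.4, -0.6, -0.9]
finger_gap: 22.7
grip_force: 49.3
```

Request:
servo_tool(
  fingers=[0, 0, 0, 0, 0],
  linear=[
    [0, 0, 0],
    [0, 0, 0],
    [0, 0, 0],
    [0, 0, 0],
    [0, 0, 0],
  ],
  rotation=[
    [0, 0, 8.5],
    [0, 0, 10],
    [0, 0, 10],
    [0, 0, 10],
    [0, 0, 10],
  ],
)

```text
time: 11.25
tool_pos: [558.1, 100.6, 93.3]
tcp_rot: [-180.0, 0.0, 7.4]
ft_force: [0.4, -0.2, -0.3]
finger_gap: 22.8
grip_force: 49.4
```

```bash
python3 -c "
from h import *
go(558.2,100.6,94,7.3)
w=snap('wrist','w5');b=snap('top','t5')['frame'][60:215,230:385,::-1]
cv2.imwrite('pics/c5.png',np.hstack([cv2.resize(b,(400,400),interpolation=cv2.INTER_CUBIC),w['frame'][:,120:520,::-1]]))"
```

```text
lin [0.0001, 0.0, -0.0007] rotz 0.15 rows>= 1 rpy [-1.80e+02  3.00e-02  7.45e+00] p [558.1 100.6  93.3]
```

View pics/c5.png

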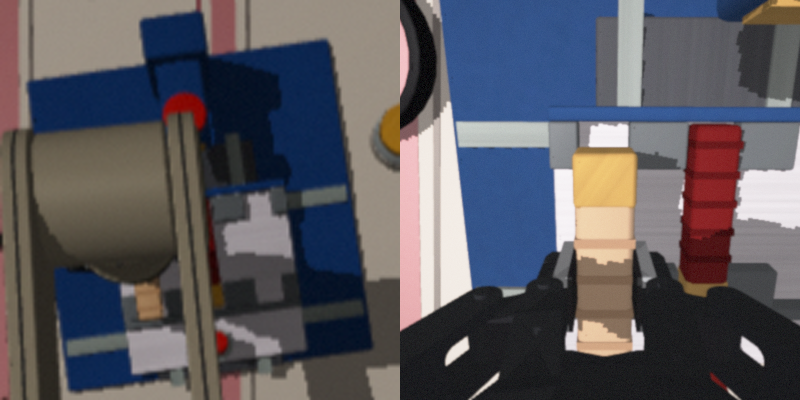

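Tan is held straight, with its brass cap at (605,178) now toward the stamp. I'll measure its position to check the alignment.

```bash
python3 - <<'E'
from h import *
s=load('w5')
b=M(s,'brass',(250,130,400,240))
for rc,a in blobs(b,2):
    print(rc,[ray(s,*p,115.3).round(1)[:2].tolist() for p in cv2.boxPoints(rc)])
u=np.radians(7.3);c=np.array([558.2,100.6,0])
R=np.array([[np.cos(u),-np.sin(u),0],[np.sin(u),np.cos(u),0],[0,0,1]])
for rc,a in blobs(b,1):
    for p in cv2.boxPoints(rc): print((R.T@(ray(s,*p,115.3)-c)).round(1))
# slot far bar edge (blue bar) for reference
print([ (R.T@(ray(s,120+u_-400,v,56)-c)).round(1) for u_,v in((587,122),(630,122),(562,122))])
E
```

```text
((324.5, 177.0), (58.0, 63.0), 90.0) [[608.4, 118.3], [611.4, 95.0], [589.1, 91.5], [585.9, 116.0]]
[ 52.   11.2 115.3]
[ 52.1 -12.4 115.3]
[ 29.5 -13.  115.3]
[ 29.4  11.7 115.3]
[array([59.3,  8.8, 56. ]), array([ 59.4, -14.3,  56. ]), array([59.3, 22.3, 56. ])]
```

```bash
python3 - <<'E'
from h import *
s=load('w5')
u=np.radians(7.3);c=np.array([558.2,100.6,0])
R=np.array([[np.cos(u),-np.sin(u),0],[np.sin(u),np.cos(u),0],[0,0,1]])
m=M(s,'red',(395,100,470,290))
for rc,a in blobs(m,1,100):
    print(rc); 
    for p in cv2.boxPoints(rc): print((R.T@(ray(s,*p,66)-c)).round(1))
ys,xs=np.where(m>0)
for v in range(118,132): print(v,(xs[ys==v].min(),xs[ys==v].max()) if (ys==v).any() else None,end=' ')
E
```

```text
((429.50146484375, 203.10989379882812), (55.201332092285156, 160.6276092529297), 5.572197437286377)
[-29.7 -41.3  66. ]
[ 60.6 -44.   66. ]
[ 58.  -72.3  66. ]
[-33.1 -73.6  66. ]
118 None 119 None 120 None 121 None 122 None 123 None 124 (np.int64(416), np.int64(444)) 125 (np.int64(411), np.int64(456)) 126 (np.int64(410), np.int64(458)) 127 (np.int64(410), np.int64(459)) 128 (np.int64(410), np.int64(460)) 129 (np.int64(409), np.int64(460)) 130 (np.int64(409), np.int64(461)) 131 (np.int64(409), np.int64(461))
```

```bash
python3 - <<'E'
from h import *
u=np.radians(7.3);c=np.array([558.2,100.6,0])
R=np.array([[np.cos(u),-np.sin(u),0],[np.sin(u),np.cos(u),0],[0,0,1]])
for f,b in (('w1',(345,120,385,250)),('w2',(300,120,360,200)),('w3',(290,120,370,200)),('w4',(290,125,370,200))):
    s=load(f)
    rc,a=blobs(M(s,'brass',b),1)[0]
    print(f,[(R.T@(ray(s,*p,66)-c)).round(1)[:2].tolist() for p in cv2.boxPoints(rc)])
for f in('top0','t5'):
    s=load(f)
s=load('scene0')
print([ (n,np.round(proj(s,p),1)) for n,p in (('tancap end',(503.6,93.6,66)),('tan far',(612.7,107.6,66)),('redfar',(620,48.4,66)))])
E
```

```text
w1 [[-54.7, -12.2], [-54.6, 11.9], [-34.4, 12.6], [-34.5, -11.9]]
w2 [[-33.6, -11.2], [-54.9, -10.9], [-54.9, 12.3], [-33.7, 12.7]]
w3 [[-54.9, -11.1], [-54.9, 12.7], [-33.7, 13.2], [-33.7, -11.4]]
w4 [[-51.8, -11.2], [-51.8, 12.3], [-30.8, 12.9], [-30.8, -11.7]]
[('tancap end', array([320.8, 235.4])), ('tan far', array([288., 263.])), ('redfar', array([272.1, 246.9]))]
```

Pressing down slid the carrier by about 3 mm in +x, which the red handle confirms. I'll shift +6 mm and insert.

Request:
servo_tool(
  fingers=[0, 0, 0, 0, 0, 0, 0],
  linear=[
    [0.006, 0, 0],
    [0.006, 0, 0.015],
    [0.006, 0, 0.03],
    [0.006, 0, 0.033],
    [0.006, 0, 0.036],
    [0.006, 0, 0.039],
    [0.006, 0, 0.039],
  ],
  rotation=[
    [0, 0, 0],
    [0, 0, 0],
    [0, 0, 0],
    [0, 0, 0],
    [0, 0, 0],
    [0, 0, 0],
    [0, 0, 0],
  ],
)

```text
time: 12.05
tool_pos: [564.6, 101.5, 55.0]
tcp_rot: [-180.0, -0.0, 7.3]
ft_force: [-0.8, 0.6, 4.6]
finger_gap: 22.8
grip_force: 50.2
```

Request:
servo_tool(
  fingers=[0, 0, 0, 0, 0],
  linear=[
    [0, 0, 0.003],
    [0, 0, 0.006],
    [0, 0, 0.009],
    [0, 0, 0.01],
    [0, 0, 0.01],
  ],
  rotation=[
    [0, 0, 0],
    [0, 0, 0],
    [0, 0, 0],
    [0, 0, 0],
    [0, 0, 0],
  ],
)

```text
time: 12.55
tool_pos: [568.6, 102.0, 49.6]
tcp_rot: [180.0, -0.5, 7.3]
ft_force: [-0.2, 1.2, 22.5]
finger_gap: 23.2
grip_force: 53.2
```

Request:
servo_tool(
  fingers=[0, 0, 0, 0, 0],
  linear=[
    [0, 0, -0.01],
    [0, 0, -0.018],
    [0, 0, -0.018],
    [0, 0, -0.018],
    [0, 0, -0.018],
  ],
  rotation=[
    [0, 0, 0],
    [0, 0, 0],
    [0, 0, 0],
    [0, 0, 0],
    [0, 0, 0],
  ],
)

```text
time: 13.05
tool_pos: [563.5, 101.3, 61.7]
tcp_rot: [-180.0, 0.1, 7.3]
ft_force: [-0.2, 0.9, -1.3]
finger_gap: 22.9
grip_force: 50.0
```

```bash
python3 -c "
from h import *
print(r.sense()['tool_pos'],r.sense()['ft_force'])
w=snap('wrist','w6');b=snap('scene','s6')['frame'][180:300,230:350,::-1]
cv2.imwrite('pics/c6.png',np.hstack([cv2.resize(b,(360,360),interpolation=cv2.INTER_CUBIC),cv2.resize(w['frame'][80:260,240:460,::-1],(440,360),interpolation=cv2.INTER_CUBIC)]))"
```

```text
[563.49949694 101.31861736  61.66062165] [-0.16839334  0.8511014  -1.28987657]
```

View pics/c6.png

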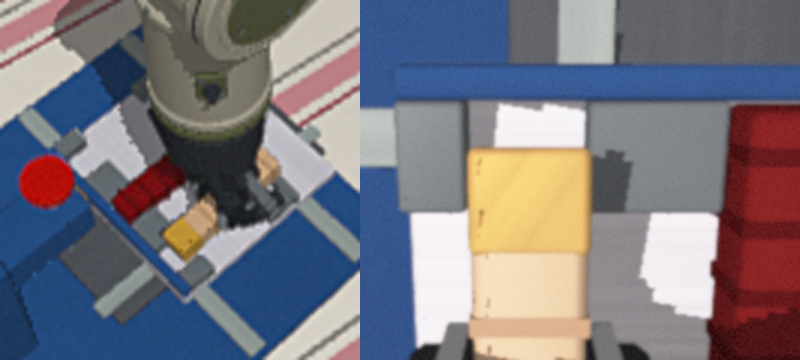

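The crop shows the cap end at wrist (row 155), clearly short of the blue bar (row 130). Red's end is at row 132. So tan must go further toward the stamp.

```bash
python3 - <<'E'
from h import *
u=np.radians(7.3);c=np.array([563.5,101.3,0])
R=np.array([[np.cos(u),-np.sin(u),0],[np.sin(u),np.cos(u),0],[0,0,1]])
s=load('w6'); U=lambda x,y:(240+(x-360)/2,80+y/2)
for n,x,y,z in(('tan endL',468,151,83.7),('tan endR',590,151,83.7),('tan bound',530,252,83.7),('red endL',732,106,66),('bar/block corner L',467,101,56),('R',586,101,56),('block front L',466,212,56),('block front R',586,212,56)):
    print(n,(R.T@(ray(s,*U(x,y),z)-c)).round(1))
E
```

```text
tan endL [49.4 10.8 83.7]
tan endR [ 49.4 -12.2  83.7]
tan bound [29.6 -0.9 83.7]
red endL [ 56.5 -43.5  66. ]
bar/block corner L [56.9 13.2 56. ]
R [ 56.9 -13.5  56. ]
block front L [31.3 14.1 56. ]
block front R [ 31.3 -14.1  56. ]
```

The cap's foreshortening (19.8 mm measured against 22) and narrower width suggest the bar was pitched about 5° cap-down when its rear end caught the post-side bar. I'll counter-pitch, nudge forward and try again.

Request:
servo_tool(
  fingers=[0, 0, 0, 0, 0, 0, 0, 0],
  linear=[
    [0.002, 0, 0],
    [0.003, 0, 0],
    [0.003, 0, 0.004],
    [0.003, 0, 0.007],
    [0.003, 0, 0.01],
    [0.003, 0, 0.013],
    [0.003, 0, 0.016],
    [0.003, 0, 0.016],
  ],
  rotation=[
    [0, 2.5, 0],
    [0, 5, 0],
    [0, 5, 0],
    [0, 5, 0],
    [0, 5, 0],
    [0, 5, 0],
    [0, 5, 0],
    [0, 5, 0],
  ],
)

```text
time: 13.95
tool_pos: [570.6, 102.2, 49.7]
tcp_rot: [180.0, -5.3, 7.3]
ft_force: [2.2, 1.2, 13.4]
finger_gap: 22.8
grip_force: 52.2
```

```bash
python3 -c "
from h import *
print(r.sense()['tool_pos'],r.sense()['ft_force'],r.sense()['wrist_torque'])
w=snap('wrist','w7');b=snap('scene','s7')['frame'][180:300,230:350,::-1]
cv2.imwrite('pics/c7.png',np.hstack([cv2.resize(b,(360,360),interpolation=cv2.INTER_CUBIC),cv2.resize(w['frame'][80:260,240:460,::-1],(440,360),interpolation=cv2.INTER_CUBIC)]))"
```

```text
[570.62046682 102.19042792  49.70981916] [ 2.23888889  1.23780828 13.41623986] [ 0.0937739   0.17664176 -0.02183738]
```

View pics/c7.png

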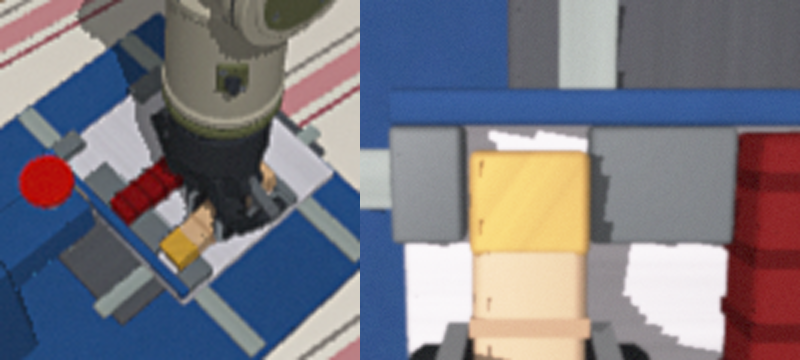

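```bash
python3 - <<'E'
from h import *
u=np.radians(7.3);c=np.array([570.6,102.2,0])
R=np.array([[np.cos(u),-np.sin(u),0],[np.sin(u),np.cos(u),0],[0,0,1]])
s=load('w7'); U=lambda x,y:(240+(x-360)/2,80+y/2)
for n,x,y,zz in(('tan endL',470,153,(64,70,76)),('tan endR',588,153,(64,70,76)),('tan bound',530,252,(64,70,76)),('red endL',738,134,[66]),('bar/block corner L',462,127,[56]),('R',590,127,[56]),('block front L',464,242,[56]),('block front R',588,242,[56])):
    print(n,[(R.T@(ray(s,*U(x,y),z)-c)).round(1).tolist() for z in zz])
E
```

```text
tan endL [[46.3, 11.5, 64.0], [46.6, 11.0, 70.0], [46.8, 10.5, 76.0]]
tan endR [[46.4, -12.9, 64.0], [46.6, -12.4, 70.0], [46.9, -11.8, 76.0]]
tan bound [[25.5, -0.9, 64.0], [26.7, -0.9, 70.0], [27.8, -0.9, 76.0]]
red endL [[50.3, -43.1, 66.0]]
bar/block corner L [[51.6, 13.8, 56.0]]
R [[51.6, -13.9, 56.0]]
block front L [[26.2, 13.8, 56.0]]
block front R [[26.3, -13.9, 56.0]]
```

Request:
servo_tool(
  fingers=[0, 0, 0, 0, 0, 0],
  linear=[
    [0.0, 0, -0.01],
    [-0.001, 0, -0.016],
    [-0.001, 0, -0.016],
    [-0.001, 0, -0.016],
    [-0.001, 0, -0.016],
    [-0.001, 0, -0.016],
  ],
  rotation=[
    [0, 0, 0],
    [0, -5, 0],
    [0, -5, 0],
    [0, -5, 0],
    [0, -5, 0],
    [0, -5, 0],
  ],
)

```text
time: 14.65
tool_pos: [564.2, 101.4, 61.9]
tcp_rot: [-180.0, 0.0, 7.3]
ft_force: [-0.8, -0.3, -1.4]
finger_gap: 23.0
grip_force: 50.3
```

```bash
cat >> h.py <<'E'
def seg(s,n,box,z,c,yaw=7.3):
    u=np.radians(yaw);R=np.array([[np.cos(u),-np.sin(u),0],[np.sin(u),np.cos(u),0],[0,0,1]])
    rc,a=blobs(M(s,n,box),1)[0]; q=[(R.T@(ray(s,*p,z)-np.array([c[0],c[1],0]))).round(1)[:2].tolist() for p in cv2.boxPoints(rc)]
    return np.round(rc[0],1),a,q
E
python3 - <<'E'
from h import *
st=r.sense();c=st['tool_pos'];print(c,st['tcp_rot'],st['ft_force'])
s=snap('wrist','w8');dz=c[2]-44
for z in(60+dz,66+dz,72+dz):print('tan',seg(s,'brass',(270,100,380,260),z,c))
h=cv2.cvtColor(s['frame'],cv2.COLOR_RGB2HSV)
# bar edge: blue->grey transition along columns in left/right blocks, block front edge grey->white
g=s['frame'].astype(int)
for col in(285,295,370,385,395):
    blue=(g[:,col,2]-g[:,col,0]>60); r0=np.where(blue[100:220])[0]; print(col,'blue rows',100+r0.min() if len(r0) else None,100+r0.max() if len(r0) else None, [int(x) for x in g[140:210:3,col].mean(1)])
rc=blobs(M(s,'red',(400,110,480,200)),1)[0][0];print(rc)
E
```

```text
[564.24635907 101.42736979  61.87545776] [-1.79997346e+02  3.32502462e-03  7.32458560e+00] [-0.77218899 -0.27989351 -1.37866612]
tan (array([324. , 180.3]), 299.0, [[28.7, 12.1], [48.9, 10.9], [48.0, -12.7], [27.7, -12.4]])
tan (array([324. , 180.3]), 299.0, [[30.4, 11.5], [49.7, 10.3], [48.8, -12.2], [29.5, -11.9]])
tan (array([324. , 180.3]), 299.0, [[32.1, 11.0], [50.5, 9.8], [49.7, -11.6], [31.2, -11.3]])
285 blue rows 100 128 [147, 144, 144, 140, 143, 141, 142, 139, 136, 140, 137, 139, 134, 136, 132, 170, 246, 246, 244, 245, 245, 243, 245, 245]
295 blue rows 100 128 [123, 123, 121, 121, 115, 113, 136, 162, 159, 136, 135, 145, 159, 158, 163, 165, 184, 175, 181, 186, 187, 192, 228, 231]
370 blue rows 112 128 [138, 136, 136, 136, 136, 136, 135, 120, 92, 105, 112, 126, 131, 83, 75, 88, 147, 143, 139, 143, 140, 138, 139, 141]
385 blue rows 112 128 [136, 135, 136, 135, 138, 135, 135, 135, 138, 133, 136, 132, 131, 130, 128, 133, 245, 243, 241, 241, 241, 239, 241, 242]
395 blue rows 112 128 [132, 136, 134, 133, 132, 135, 132, 133, 133, 135, 133, 131, 130, 135, 131, 148, 245, 243, 239, 242, 240, 239, 239, 240]
((449.0, 165.5), (67.0, 60.0), 90.0)
```

```bash
python3 - <<'E'
from h import *
s=load('w8');c=np.array([564.2,101.4,0]);u=np.radians(7.3)
R=np.array([[np.cos(u),-np.sin(u),0],[np.sin(u),np.cos(u),0],[0,0,1]])
for v,e in((129,57),(185.7,31)):print((R.T@(ray(s,385,v,56)-c)).round(1)[0]-e)
print((R.T@(ray(s,435,132,66)-c)).round(1))
# side heights from scene
cv2.imwrite('pics/c8.png',cv2.resize(s['frame'][100:290,250:480,::-1],None,fx=3,fy=3,interpolation=cv2.INTER_CUBIC))
E
```

```text
0.6000000000000014
0.5
[ 57.  -47.3  66. ]
```

Request:
servo_tool(
  fingers=[0, 0, 0, 0, 0, 0, 0, 0, 0, 0],
  linear=[
    [0.005, 0, 0],
    [0.005, 0, 0.002],
    [0.005, 0, 0.004],
    [0.005, 0, 0.006],
    [0.005, 0, 0.008],
    [0.005, 0, 0.01],
    [0.005, 0, 0.012],
    [0.005, 0, 0.014],
    [0.005, 0, 0.016],
    [0.005, 0, 0.016],
  ],
  rotation=[
    [0, 0, 0],
    [0, 0, 0],
    [0, 0, 0],
    [0, 0, 0],
    [0, 0, 0],
    [0, 0, 0],
    [0, 0, 0],
    [0, 0, 0],
    [0, 0, 0],
    [0, 0, 0],
  ],
)

```text
time: 15.7
tool_pos: [572.7, 102.4, 49.4]
tcp_rot: [180.0, -0.4, 7.3]
ft_force: [0.0, -0.6, 12.5]
finger_gap: 22.9
grip_force: 52.3
```

```bash
python3 - <<'E'
from h import *
st=r.sense();c=st['tool_pos'];print(c,st['ft_force'],st['wrist_torque'])
s=snap('wrist','w9')
for z in(66,72):print('tan',seg(s,'brass',(270,100,380,260),z,c))
g=s['frame'].astype(int);col=390
bl=np.where((g[:,col,2]-g[:,col,0]>60)[100:220])[0].max()+100
print(bl,[(v,int(g[v,col].mean())) for v in range(180,230,2)])
u=np.radians(7.3);R=np.array([[np.cos(u),-np.sin(u),0],[np.sin(u),np.cos(u),0],[0,0,1]])
print((R.T@(ray(s,385,bl+.5,56)-[c[0],c[1],0])).round(1)[0]-57)
E
```

```text
[572.65771769 102.41763163  49.38188952] [ 0.01486438 -0.58698723 12.45183342] [ 0.06527535 -0.33139833  0.04536605]
tan (array([324. , 181.5]), 600.0, [[48.3, 11.3], [48.3, -12.3], [27.4, -12.8], [27.4, 11.8]])
tan (array([324. , 181.5]), 600.0, [[49.1, 10.8], [49.1, -11.8], [29.1, -12.3], [29.1, 11.2]])
137 [(180, 134), (182, 135), (184, 133), (186, 133), (188, 131), (190, 133), (192, 132), (194, 131), (196, 129), (198, 140), (200, 238), (202, 245), (204, 243), (206, 241), (208, 240), (210, 240), (212, 242), (214, 239), (216, 238), (218, 240), (220, 240), (222, 241), (224, 242), (226, 241), (228, 241)]
-2.200000000000003
```

Request:
servo_tool(
  fingers=[0.04, 0.04, 0.04, 0.04, 0.04, 0.04, 0.04, 0.04, 0.04, 0.04],
  linear=[
    [0, 0, -0.003],
    [0, 0, -0.003],
    [0, 0, -0.003],
    [0, 0, -0.03],
    [0, 0, -0.08],
    [-0.04, 0, -0.12],
    [-0.06, 0, -0.12],
    [-0.06, 0, -0.12],
    [-0.06, 0, -0.12],
    [-0.06, 0, -0.12],
  ],
  rotation=[
    [0, 0, 0],
    [0, 0, 0],
    [0, 0, 0],
    [0, 0, 0],
    [0, 0, 0],
    [0, 0, 0],
    [0, 0, 0],
    [0, 0, 0],
    [0, 0, 0],
    [0, 0, 0],
  ],
)

```text
time: 16.75
tool_pos: [510.3, 94.4, 165.5]
tcp_rot: [-180.0, 0.1, 7.3]
ft_force: [0.9, 0.1, -0.5]
finger_gap: 40.3
grip_force: 0.0
```

```bash
python3 - <<'E'
from h import *
st=r.sense();c=st['tool_pos'];print(c,st['ft_force'],st['qd'].round(1))
s=snap('wrist','w10');cv2.imwrite('pics/c10.png',cv2.resize(s['frame'][60:360,120:520,::-1],(800,600),interpolation=cv2.INTER_CUBIC))
E
```

```text
[510.27229133  94.44585317 165.49105876] [ 0.86000773  0.12123985 -0.50477418] [-0.   0.8 -0.5  0.   0.1 -0.1]
```

View pics/c10.png

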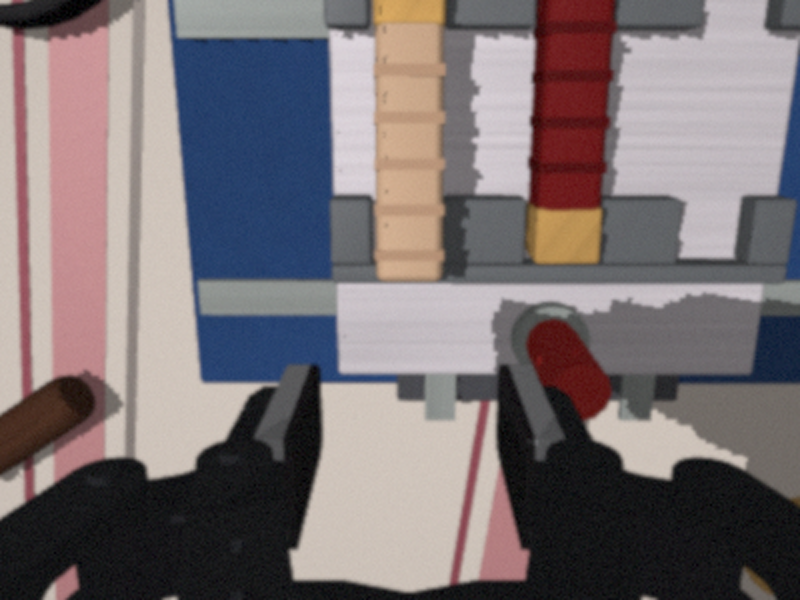

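The crop shows tan's rear end (410,281) resting on top of the grey rear bar (inner edge row 262). Red's end is at row 263. Tan needs to move toward the stamp by about 4–6 mm.

```bash
python3 - <<'E'
from h import *
s=load('w10');u=np.radians(7.3);c=np.array([0,0,0])
R=np.array([[np.cos(u),-np.sin(u),0],[np.sin(u),np.cos(u),0],[0,0,1]])
P=lambda x,y,z:(R.T@ray(s,120+x/2,60+y/2,z)).round(1)
print('bar in',P(500,262,56),'block front',P(500,197,56),P(350,197,56),P(355,24,56))
print('tan end',[P(410,y,z) for y,z in((280,66),(280,70),(280,73))],'tanleft/right',P(376,230,68),P(443,230,68),'bound',P(408,23,66))
print('red cap end',P(565,263,66),'bound',P(568,208,66))
print('post foot',P(550,335,42))
E
```

```text
bar in [521.8  -7.9  56. ] block front [547.5  -7.   56. ] [547.5  50.7  56. ] [609.9  47.5  56. ]
tan end [array([517.1,  27.6,  66. ]), array([518.2,  27.6,  70. ]), array([519. ,  27.6,  73. ])] tanleft/right [536.9  40.3  68. ] [536.9  15.4  68. ] bound [609.2  28.4  66. ]
red cap end [523.8 -31.2  66. ] bound [544.9 -31.   66. ]
post foot [486.2 -32.5  42. ]
```

Request:
servo_tool(
  fingers=[0.042, 0.042, 0.042, 0.042, 0.042, 0.042, 0.042],
  linear=[
    [0.054, 0, 0.03],
    [0.054, 0, 0.06],
    [0.054, 0, 0.06],
    [0.054, 0, 0.06],
    [0.054, 0, 0.06],
    [0.054, 0, 0.06],
    [0.054, 0, 0.06],
  ],
  rotation=[
    [0, -4, 0],
    [0, -7.5, 0],
    [0, -7.5, 0],
    [0, -7.5, 0],
    [0, -7.5, 0],
    [0, -7.5, 0],
    [0, -7.5, 0],
  ],
)

```text
time: 17.5
tool_pos: [565.7, 101.5, 110.9]
tcp_rot: [180.0, 7.0, 7.3]
ft_force: [-0.3, -0.2, -0.1]
finger_gap: 42.0
grip_force: 0.0
```

```bash
cat >> h.py <<'E'
from scipy.spatial.transform import Rotation as Ro
def go2(x,y,z,yaw=7.3,pitch=0):
    "pitch: cap-up positive tool-y turn from level"
    s=r.sense();A=Ro.from_euler('xyz',s['tcp_rot'],degrees=True);B=Ro.from_euler('xyz',[180,0,yaw],degrees=True)*Ro.from_rotvec([0,pitch,0],degrees=True)
    print('lin',(A.inv().apply(np.array([x,y,z])-s['tool_pos'])/1000).round(4).tolist(),'rot',(A.inv()*B).as_rotvec(degrees=True).round(2).tolist(),'now',s['tool_pos'].round(1),s['tcp_rot'].round(1),'F',s['ft_force'].round(1))
E
python3 -c "
from h import *
go2(564,101.1,48,7.3,-7.5)"
```

```text
lin [0.006, 0.0002, 0.0627] rot [0.02, -0.45, 0.02] now [565.7 101.5 110.9] [180.    7.    7.3] F [-0.3 -0.2 -0.1]
```

Request:
servo_tool(
  fingers=[0.042, 0.042, 0.042, 0.042, 0.042, 0.042],
  linear=[
    [0.006, 0, 0.03],
    [0.006, 0, 0.05],
    [0.006, 0, 0.058],
    [0.006, 0, 0.062],
    [0.006, 0, 0.062],
    [0.006, 0, 0.062],
  ],
  rotation=[
    [0, 0, 0],
    [0, 0, 0],
    [0, 0, 0],
    [0, 0, 0],
    [0, 0, 0],
    [0, 0, 0],
  ],
)

```text
time: 18.1
tool_pos: [562.8, 101.1, 45.9]
tcp_rot: [180.0, 7.3, 7.3]
ft_force: [-0.4, 0.5, 0.6]
finger_gap: 42.0
grip_force: 0.0
```

Request:
servo_tool(
  fingers=[0, 0, 0, 0, 0, 0],
  linear=[
    [0, 0, 0],
    [0, 0, 0],
    [0, 0, 0],
    [0, 0, 0],
    [0, 0, 0],
    [0, 0, 0],
  ],
  rotation=[
    [0, 0, 0],
    [0, 0, 0],
    [0, 0, 0],
    [0, 0, 0],
    [0, 0, 0],
    [0, 0, 0],
  ],
)

```text
time: 18.7
tool_pos: [562.6, 101.2, 45.4]
tcp_rot: [180.0, 7.4, 7.3]
ft_force: [-1.3, -0.1, 5.8]
finger_gap: 23.4
grip_force: 49.5
```

```bash
python3 -c "
from h import *
go2(570.4,101.9,68,7.3,0)"
```

```text
lin [0.0049, 0.0003, -0.0234] rot [0.0, 7.4, 0.02] now [562.6 101.2  45.4] [180.    7.4   7.3] F [-1.3 -0.1  5.8]
```

Request:
servo_tool(
  fingers=[0, 0, 0, 0, 0, 0],
  linear=[
    [-0.001, 0, -0.012],
    [-0.001, 0, -0.023],
    [0.004, 0, -0.023],
    [0.004, 0, -0.023],
    [0.004, 0, -0.023],
    [0.004, 0, -0.023],
  ],
  rotation=[
    [0, 0, 0],
    [0, 3, 0],
    [0, 7.4, 0],
    [0, 7.4, 0],
    [0, 7.4, 0],
    [0, 7.4, 0],
  ],
)

```text
time: 19.3
tool_pos: [568.6, 101.9, 66.6]
tcp_rot: [180.0, 0.2, 7.3]
ft_force: [0.4, 0.3, -1.3]
finger_gap: 23.1
grip_force: 49.0
```

```bash
python3 - <<'E'
from h import *
go2(569.3,101.8,52,7.3,0)
s=snap('wrist','w11');c=r.sense()['tool_pos']
dz=c[2]+27
for z in(dz-4,dz,):print(z,'tan',seg(s,'brass',(270,80,380,260),z,(0,0)))
u=np.radians(7.3);R=np.array([[np.cos(u),-np.sin(u),0],[np.sin(u),np.cos(u),0],[0,0,1]])
g=s['frame'].astype(int)
for col in(285,380,390):
    bl=np.where((g[:,col,2]-g[:,col,0]>60)[80:220])[0].max()+80
    m=g[:,col].mean(1);d=[v for v in range(bl+25,bl+80) if m[v+1]-m[v-1]>60]
    print(col,(R.T@ray(s,col,bl+.5,56))[0]-57, [(v,((R.T@ray(s,col,v,56))[0]-31).round(1)) for v in d])
print('redend',[(v,int(g[v,435,0]-g[v,435,1])) for v in range(115,145,2)])
E
```

```text
lin [0.0008, 0.0002, 0.0146] rot [0.0, 0.19, 0.02] now [568.6 101.9  66.6] [180.    0.2   7.3] F [ 0.4  0.3 -1.3]
89.4130554506544 tan (array([324., 167.]), 3712.5, [[633.3, 40.5], [633.3, 16.2], [610.4, 15.6], [610.4, 41.1]])
93.4130554506544 tan (array([324., 167.]), 3712.5, [[633.6, 40.1], [633.6, 16.6], [611.5, 16.0], [611.5, 40.7]])
285 578.7505061479194 [(181, np.float64(578.6)), (182, np.float64(578.1))]
380 578.7864172856877 []
390 578.7901973572101 []
redend [(115, -35), (117, -35), (119, -34), (121, -35), (123, -34), (125, -30), (127, -3), (129, 30), (131, 69), (133, 82), (135, 99), (137, 104), (139, 104), (141, 106), (143, 106)]
```

Request:
servo_tool(
  fingers=[0, 0, 0, 0, 0, 0, 0, 0, 0, 0],
  linear=[
    [0.0005, 0, 0.004],
    [0.0005, 0, 0.008],
    [0.0005, 0, 0.01],
    [0.0005, 0, 0.012],
    [0.0005, 0, 0.014],
    [0.0005, 0, 0.016],
    [0.0005, 0, 0.018],
    [0.0005, 0, 0.02],
    [0.0005, 0, 0.022],
    [0.0005, 0, 0.022],
  ],
  rotation=[
    [0, -0.2, 0],
    [0, -0.2, 0],
    [0, -0.2, 0],
    [0, -0.2, 0],
    [0, -0.2, 0],
    [0, -0.2, 0],
    [0, -0.2, 0],
    [0, -0.2, 0],
    [0, -0.2, 0],
    [0, -0.2, 0],
  ],
)

```text
time: 20.35
tool_pos: [568.8, 102.0, 44.1]
tcp_rot: [-180.0, 0.3, 7.3]
ft_force: [0.0, -0.2, -1.3]
finger_gap: 22.9
grip_force: 49.0
```

Request:
servo_tool(
  fingers=[0, 0, 0, 0, 0, 0],
  linear=[
    [0, 0, 0.002],
    [0, 0, 0.004],
    [0, 0, 0.005],
    [0, 0, 0.006],
    [0, 0, 0.007],
    [0, 0, 0.007],
  ],
  rotation=[
    [0, 0, 0],
    [0, 0, 0],
    [0, 0, 0],
    [0, 0, 0],
    [0, 0, 0],
    [0, 0, 0],
  ],
)

```text
time: 20.95
tool_pos: [569.9, 102.1, 38.3]
tcp_rot: [180.0, 0.2, 7.3]
ft_force: [-0.1, -0.6, 3.8]
finger_gap: 23.3
grip_force: 49.7
```

Request:
servo_tool(
  fingers=[0.042, 0.042, 0.042, 0.042, 0.042, 0.042, 0.042, 0.042, 0.042, 0.042],
  linear=[
    [0, 0, 0],
    [0, 0, 0],
    [0, 0, -0.002],
    [0, 0, -0.03],
    [-0.02, 0, -0.07],
    [-0.04, 0.03, -0.1],
    [-0.04, 0.03, -0.1],
    [-0.04, 0.03, -0.1],
    [-0.04, 0.03, -0.1],
    [-0.04, 0.03, -0.1],
  ],
  rotation=[
    [0, 0, 0],
    [0, 0, 0],
    [0, 0, 0],
    [0, 0, 0],
    [0, 0, 0],
    [0, 0, 0],
    [0, 0, 0],
    [0, 0, 0],
    [0, 0, 0],
    [0, 0, 0],
  ],
)

```text
time: 21.95
tool_pos: [532.9, 67.7, 136.0]
tcp_rot: [-180.0, 0.5, 7.3]
ft_force: [0.3, 0.7, -0.1]
finger_gap: 42.0
grip_force: 0.0
```

```bash
python3 - <<'E'
from h import *
s=snap('wrist','w12');c=r.sense()['tool_pos'];print(c)
f=s['frame'];cv2.imwrite('pics/c12.png',cv2.resize(f[20:320,120:520,::-1],(800,600),interpolation=cv2.INTER_CUBIC))
E
```

```text
[532.94638422  67.67043081 136.08997179]
```

View pics/c12.png

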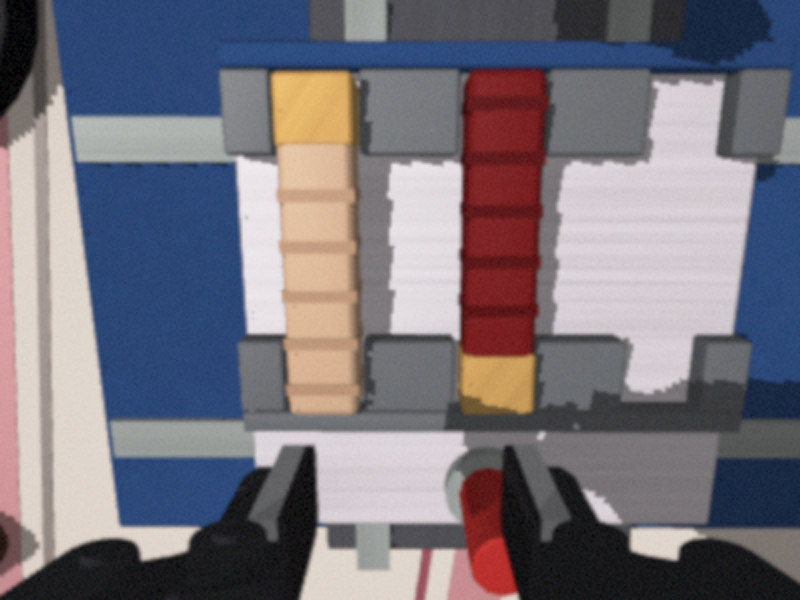

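Tan is now seated with its cap at (313,107) toward the stamp. Red is at (503,240), still reversed.

```bash
python3 - <<'E'
from h import *
s=load('w12');u=np.radians(7.3)
R=np.array([[np.cos(u),-np.sin(u),0],[np.sin(u),np.cos(u),0],[0,0,1]])
P=lambda x,y,z:(R.T@ray(s,120+x/2,20+y/2,z)).round(1)
print('red',P(505,71,66),P(497,354,66),P(497,412,66),'tan',P(313,72,66),P(316,143,66),P(324,413,66))
print('nest',P(410,69,56)[0]-57,P(410,157,56)[0]-31,P(410,335,56)[0]+31,P(410,409,56)[0]+57)
X,Y=578.8,-30.9
go2(X*.9919-Y*.1271,X*.1271+Y*.9919,75)
E
```

```text
red [633.9 -30.1  66. ] [545.8 -30.9  66. ] [525.1 -31.7  66. ] tan [633.5  27.6  66. ] [613.2  27.4  66. ] [524.7  27.9  66. ]
nest 578.7 578.3 581.0 579.6
lin [0.042, 0.0303, 0.0607] rot [-0.02, 0.45, 0.06] now [532.9  67.7 136.1] [-180.     0.5    7.4] F [ 0.9  0.6 -0.1]
```

Request:
servo_tool(
  fingers=[0.042, 0.042, 0.042, 0.042, 0.042, 0.042],
  linear=[
    [0.0425, 0.03, 0.0],
    [0.0425, 0.03, 0.03],
    [0.0425, 0.03, 0.055],
    [0.0425, 0.03, 0.055],
    [0.0425, 0.03, 0.055],
    [0.0425, 0.03, 0.055],
  ],
  rotation=[
    [0, 0.3, 0],
    [0, 0.3, 0],
    [0, 0.3, 0],
    [0, 0.3, 0],
    [0, 0.3, 0],
    [0, 0.3, 0],
  ],
)

```text
time: 22.6
tool_pos: [580.2, 43.1, 83.8]
tcp_rot: [180.0, -0.1, 7.3]
ft_force: [-0.2, 0.9, -0.3]
finger_gap: 41.9
grip_force: 0.0
```

```bash
python3 -c "
from h import *
go2(578.4,42.9,41.5)"
```

```text
lin [-0.0019, -0.0, 0.0423] rot [0.01, -0.1, 0.05] now [580.2  43.1  83.8] [ 1.8e+02 -1.0e-01  7.3e+00] F [-0.2  0.9 -0.3]
```

Request:
servo_tool(
  fingers=[0.042, 0.042, 0.042, 0.042, 0.042, 0.042],
  linear=[
    [-0.0015, 0, 0.02],
    [-0.0015, 0, 0.035],
    [-0.0015, 0, 0.041],
    [-0.0015, 0, 0.041],
    [-0.0015, 0, 0.041],
    [-0.0015, 0, 0.041],
  ],
  rotation=[
    [0, 0, 0],
    [0, 0, 0],
    [0, 0, 0],
    [0, 0, 0],
    [0, 0, 0],
    [0, 0, 0],
  ],
)

```text
time: 23.2
tool_pos: [578.7, 42.6, 42.4]
tcp_rot: [180.0, -0.1, 7.3]
ft_force: [0.1, -0.4, 0.7]
finger_gap: 41.9
grip_force: 0.0
```

Request:
servo_tool(
  fingers=[0, 0, 0, 0, 0, 0],
  linear=[
    [0, 0, 0],
    [0, 0, 0],
    [0, 0, 0],
    [0, 0, 0],
    [0, 0, 0],
    [0, 0, 0],
  ],
  rotation=[
    [0, 0, 0],
    [0, 0, 0],
    [0, 0, 0],
    [0, 0, 0],
    [0, 0, 0],
    [0, 0, 0],
  ],
)

```text
time: 23.8
tool_pos: [578.7, 42.6, 42.4]
tcp_rot: [180.0, -0.1, 7.3]
ft_force: [-0.2, -1.0, 5.2]
finger_gap: 23.1
grip_force: 50.4
```

Request:
servo_tool(
  fingers=[0, 0, 0, 0, 0],
  linear=[
    [0, 0, -0.02],
    [0, 0, -0.05],
    [0, 0, -0.05],
    [0, 0, -0.05],
    [0, 0, -0.05],
  ],
  rotation=[
    [0, 0, 0],
    [0, 0, 0],
    [0, 0, 0],
    [0, 0, 0],
    [0, 0, 0],
  ],
)

```text
time: 24.3
tool_pos: [576.9, 42.7, 90.1]
tcp_rot: [-180.0, 0.1, 7.3]
ft_force: [-0.1, 0.1, -1.3]
finger_gap: 23.1
grip_force: 49.6
```

Request:
servo_tool(
  fingers=[0, 0, 0, 0, 0, 0, 0, 0, 0, 0],
  linear=[
    [0, 0, 0],
    [0, 0, 0],
    [0, 0, 0],
    [0, 0, 0],
    [0, 0, 0],
    [0, 0, 0],
    [0, 0, 0],
    [0, 0, 0],
    [0, 0, 0],
    [0, 0, 0],
  ],
  rotation=[
    [0, 0, -8.5],
    [0, 0, -17],
    [0, 0, -25.5],
    [0, 0, -34],
    [0, 0, -42.5],
    [0, 0, -51],
    [0, 0, -59.5],
    [0, 0, -68],
    [0, 0, -76.5],
    [0, 0, -85],
  ],
)

```text
time: 25.3
tool_pos: [576.6, 42.7, 89.5]
tcp_rot: [-179.8, -0.0, 92.7]
ft_force: [0.1, -0.1, -1.0]
finger_gap: 22.8
grip_force: 49.6
```

Request:
servo_tool(
  fingers=[0, 0, 0, 0, 0, 0, 0, 0, 0, 0],
  linear=[
    [0, 0, 0],
    [0, 0, 0],
    [0, 0, 0],
    [0, 0, 0],
    [0, 0, 0],
    [0, 0, 0],
    [0, 0, 0],
    [0, 0, 0],
    [0, 0, 0],
    [0, 0, 0],
  ],
  rotation=[
    [0, 0, -8.5],
    [0, 0, -17],
    [0, 0, -25.5],
    [0, 0, -34],
    [0, 0, -42.5],
    [0, 0, -51],
    [0, 0, -59.5],
    [0, 0, -68],
    [0, 0, -76.5],
    [0, 0, -85],
  ],
)

```text
time: 26.3
tool_pos: [576.6, 42.6, 89.5]
tcp_rot: [-180.0, -0.2, 177.7]
ft_force: [0.1, -0.3, -1.2]
finger_gap: 23.0
grip_force: 49.6
```

Request:
servo_tool(
  fingers=[0, 0, 0, 0, 0],
  linear=[
    [0, 0, 0],
    [0, 0, 0],
    [0, 0, 0],
    [0, 0, 0],
    [0, 0, 0],
  ],
  rotation=[
    [0, 0, -8.5],
    [0, 0, -10],
    [0, 0, -10],
    [0, 0, -10],
    [0, 0, -10],
  ],
)

```text
time: 26.8
tool_pos: [577.7, 42.6, 91.1]
tcp_rot: [180.0, -0.0, -172.8]
ft_force: [0.8, -0.1, -1.8]
finger_gap: 23.1
grip_force: 49.6
```

```bash
python3 - <<'E'
from h import *
s=snap('wrist','w13');c=r.sense()['tool_pos'];print(c,r.sense()['tcp_rot'])
u=np.radians(7.3);R=np.array([[np.cos(u),-np.sin(u),0],[np.sin(u),np.cos(u),0],[0,0,1]])
print('tcp',R.T@c)
z=66+c[2]-42.4
m=M(s,'red',(270,60,380,300))
for rc,a in blobs(m,2,100):print('red',rc,a,[(R.T@ray(s,*p,z)).round(1)[:2].tolist() for p in cv2.boxPoints(rc)])
m=M(s,'tan',(380,60,520,330))
for rc,a in blobs(m,2,100):print('tan',rc,a,[(R.T@ray(s,*p,66)).round(1)[:2].tolist() for p in cv2.boxPoints(rc)])
E
```

```text
[577.83180201  42.64490318  91.29929774] [ 1.79998985e+02 -1.20794620e-02 -1.72772468e+02]
tcp [578.5668111  -31.12272929  91.29929774]
red ((323.4999694824219, 217.49996948242188), (64.99998474121094, 162.99996948242188), -0.0) 9465.0 [[587.7, -45.6], [520.4, -43.8], [520.5, -20.0], [587.7, -18.4]]
red ((319.1408996582031, 72.92236328125), (40.11620330810547, 15.293196678161621), 16.144336700439453) 230.5 [[499.3, -40.8], [494.6, -39.3], [498.2, -25.9], [503.0, -27.3]]
tan ((435.9764404296875, 214.54244995117188), (52.993412017822266, 164.14927673339844), 2.4895529747009277) 6898.5 [[615.4, 15.8], [521.9, 13.5], [523.1, 40.5], [616.9, 46.7]]
```

Request:
servo_tool(
  fingers=[0, 0, 0, 0, 0, 0, 0, 0, 0],
  linear=[
    [-0.0013, 0, 0.01],
    [-0.0013, 0, 0.025],
    [-0.0013, 0, 0.032],
    [-0.0013, 0, 0.035],
    [-0.0013, 0, 0.038],
    [-0.0013, 0, 0.041],
    [-0.0013, 0, 0.044],
    [-0.0013, 0, 0.047],
    [-0.0013, 0, 0.047],
  ],
  rotation=[
    [0, 0, 0],
    [0, 0, 0],
    [0, 0, 0],
    [0, 0, 0],
    [0, 0, 0],
    [0, 0, 0],
    [0, 0, 0],
    [0, 0, 0],
    [0, 0, 0],
  ],
)

```text
time: 27.75
tool_pos: [582.8, 43.0, 48.3]
tcp_rot: [-180.0, 0.4, -172.7]
ft_force: [0.8, 1.1, 17.1]
finger_gap: 23.0
grip_force: 52.6
```

Request:
servo_tool(
  fingers=[0, 0, 0, 0, 0],
  linear=[
    [0, 0, -0.01],
    [0, 0, -0.018],
    [0, 0, -0.018],
    [0, 0, -0.018],
    [0, 0, -0.018],
  ],
  rotation=[
    [0, 0, 0],
    [0, 0, 0],
    [0, 0, 0],
    [0, 0, 0],
    [0, 0, 0],
  ],
)

```text
time: 28.25
tool_pos: [578.6, 42.8, 61.6]
tcp_rot: [180.0, -0.1, -172.7]
ft_force: [0.3, 0.2, -0.8]
finger_gap: 22.8
grip_force: 50.2
```

```bash
python3 - <<'E'
from h import *
s=snap('wrist','w14');st=r.sense();c=st['tool_pos'];print(c,st['ft_force'])
cv2.imwrite('pics/c14.png',cv2.resize(s['frame'][60:330,180:540,::-1],(800,600),interpolation=cv2.INTER_CUBIC))
E
```

```text
[578.58085655  42.7798089   61.65261596] [ 0.13610454 -0.38419945 -0.11628927]
```

View pics/c14.png

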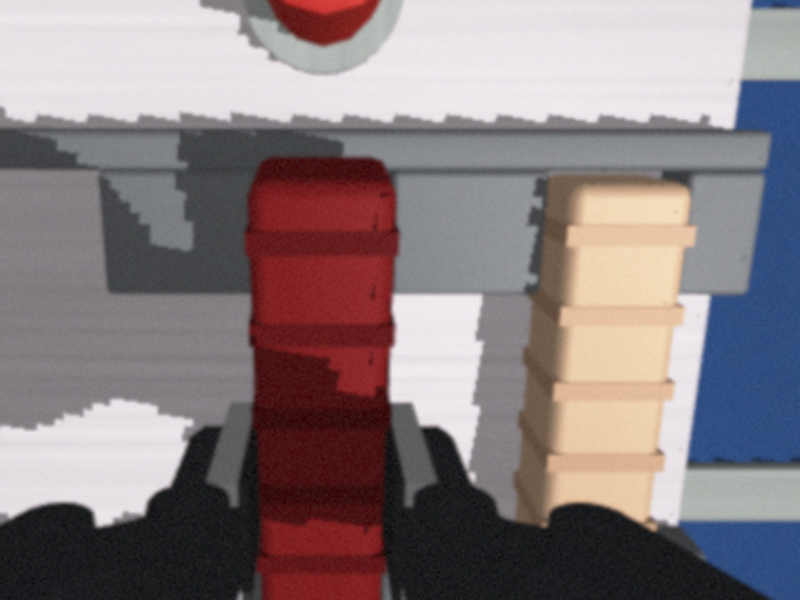

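Red's rear end is at (320,170) above the bar, closer to it than the seated tan's end at (620,180). Comparing their leather bands will give the exact offset.

```bash
python3 - <<'E'
from h import *
s=load('w14');u=np.radians(7.3)
R=np.array([[np.cos(u),-np.sin(u),0],[np.sin(u),np.cos(u),0],[0,0,1]])
P=lambda x,y,z:(R.T@ray(s,180+x*.45,60+y*.45,z)).round(1)[:2]
for z in(81,85,89):print(z,'red bands',P(322,241,z),P(322,332,z),P(320,415,z),P(320,493,z),P(320,563,z))
print('tan bands',P(631,235,66),P(621,315,66),P(612,389,66),P(602,460,66))
print('bar in',P(450,170,56),P(750,170,56),'block front',P(450,293,56),P(650,293,56),'tan slot right edges',P(548,200,56),P(690,200,56))
print('red sides',P(247,241,85),P(397,241,85))
E
```

```text
81 red bands [534.1 -31.4] [550.7 -31.4] [566.9 -31.7] [583.  -31.7] [598.4 -31.7]
85 red bands [533.4 -31.4] [549.5 -31.4] [565.2 -31.7] [580.8 -31.7] [595.7 -31.7]
89 red bands [532.7 -31.4] [548.3 -31.4] [563.5 -31.7] [578.6 -31.7] [593.  -31.7]
tan bands [535.4  28.8] [551.6  28.6] [567.4  28.5] [583.4  28. ]
bar in [523.7  -5.3] [523.7  55.8] block front [549.5  -4.1] [549.5  38.5] tan slot right edges [529.8  15.2] [529.8  44.4]
red sides [533.4 -44.1] [533.4 -18.7]
```

Request:
servo_tool(
  fingers=[0, 0, 0, 0, 0, 0, 0, 0, 0, 0],
  linear=[
    [-0.002, 0.001, 0],
    [-0.0035, 0.001, 0],
    [-0.0035, 0.001, 0],
    [-0.0035, 0.001, 0.003],
    [-0.0035, 0.001, 0.006],
    [-0.0035, 0.001, 0.008],
    [-0.0035, 0.001, 0.01],
    [-0.0035, 0.001, 0.012],
    [-0.0035, 0.001, 0.014],
    [-0.0035, 0.001, 0.014],
  ],
  rotation=[
    [0, -2.5, 0],
    [0, -5, 0],
    [0, -5, 0],
    [0, -5, 0],
    [0, -5, 0],
    [0, -5, 0],
    [0, -5, 0],
    [0, -5, 0],
    [0, -5, 0],
    [0, -5, 0],
  ],
)

```text
time: 29.3
tool_pos: [582.6, 44.2, 48.2]
tcp_rot: [-180.0, 5.0, -172.7]
ft_force: [1.7, -0.1, -1.0]
finger_gap: 23.1
grip_force: 50.2
```

No contact yet, where it previously jammed. Continuing down.

Request:
servo_tool(
  fingers=[0, 0, 0, 0, 0],
  linear=[
    [0, 0, 0.002],
    [0, 0, 0.004],
    [0, 0, 0.006],
    [0, 0, 0.007],
    [0, 0, 0.007],
  ],
  rotation=[
    [0, 0, 0],
    [0, 0, 0],
    [0, 0, 0],
    [0, 0, 0],
    [0, 0, 0],
  ],
)

```text
time: 29.8
tool_pos: [584.7, 44.5, 43.0]
tcp_rot: [-180.0, 5.2, -172.7]
ft_force: [-1.0, 0.6, 6.1]
finger_gap: 22.9
grip_force: 51.3
```

Request:
servo_tool(
  fingers=[0.042, 0.042, 0.042, 0.042, 0.042, 0.042, 0.042, 0.042, 0.042, 0.042],
  linear=[
    [0, 0, 0],
    [0, 0, 0],
    [0, 0, 0],
    [0, 0, -0.03],
    [0.01, 0, -0.08],
    [0.03, 0, -0.12],
    [0.03, 0, -0.15],
    [0.03, 0, -0.15],
    [0.03, 0, -0.15],
    [0.03, 0, -0.15],
  ],
  rotation=[
    [0, 0, 0],
    [0, 0, 0],
    [0, 0, 0],
    [0, 0, 0],
    [0, 2.5, 0],
    [0, 5, 0],
    [0, 5, 0],
    [0, 5, 0],
    [0, 5, 0],
    [0, 5, 0],
  ],
)

```text
time: 30.8
tool_pos: [539.7, 38.9, 186.6]
tcp_rot: [180.0, -0.1, -172.7]
ft_force: [-0.6, 0.6, -0.1]
finger_gap: 41.9
grip_force: 0.0
```

```bash
python3 - <<'E'
from h import *
s=snap('wrist','w15');t=snap('top','t15');st=r.sense();c=st['tool_pos'];print(c,st['ft_force'],st['qd'].round(1))
u=np.radians(7.3);R=np.array([[np.cos(u),-np.sin(u),0],[np.sin(u),np.cos(u),0],[0,0,1]])
for n in('red','tan','brass'):
  for rc,a in blobs(M(s,n,(200,60,460,330)),3,60):print(n,np.round(rc[0]),np.round(rc[1]),a,[(R.T@ray(s,*p,66)).round(1)[:2].tolist() for p in cv2.boxPoints(rc)])
E
```

```text
[539.4892799   38.85882248 186.27103528] [-0.33480038 -1.11131013 -1.48500173] [ 0.  -0.  -0.3 -0.   0.2 -0. ]
red [324. 226.] [101.  28.] 2551.0 [[524.2, -42.1], [524.2, -19.3], [614.8, -18.3], [614.8, -43.0]]
tan [393. 216.] [31. 78.] 1932.5 [[593.1, 12.9], [524.8, 15.9], [527.1, 41.2], [595.7, 39.9]]
tan [324. 286.] [21. 28.] 531.0 [[614.8, -43.0], [614.8, -18.3], [635.7, -18.0], [635.7, -43.2]]
brass [324. 286.] [19. 26.] 449.5 [[615.8, -42.2], [615.8, -19.2], [634.6, -19.0], [634.7, -42.3]]
```

```bash
python3 - <<'E'
from h import *
u=np.radians(7.3);R=np.array([[np.cos(u),-np.sin(u),0],[np.sin(u),np.cos(u),0],[0,0,1]])
s=load('top0');h=cv2.cvtColor(s['frame'],cv2.COLOR_RGB2HSV)
m=cv2.inRange(h,(0,180,150),(8,255,255))|cv2.inRange(h,(174,180,150),(180,255,255))
for b,z in(((285,90,320,120),185),((300,180,330,205),100)):
    k=np.zeros_like(m);k[b[1]:b[3],b[0]:b[2]]=m[b[1]:b[3],b[0]:b[2]]
    M_=cv2.moments(k,True);p=(M_['m10']/M_['m00'],M_['m01']/M_['m00']);print(p,M_['m00'],ray(s,*p,z).round(1),(R.T@ray(s,*p,z)).round(1))
go(488,31.2,120,-172.7); go(488,31.2,56,-172.7)
E
```

```text
Traceback (most recent call last):
ZeroDivisionError: float division by zero
```

```bash
python3 - <<'E'
from h import *
u=np.radians(7.3);R=np.array([[np.cos(u),-np.sin(u),0],[np.sin(u),np.cos(u),0],[0,0,1]])
s=load('top0');g=s['frame'].astype(int)
m=((g[...,0]-g[...,1]>90)&(g[...,0]-g[...,2]>90)).astype(np.uint8)
for b,z in(((285,90,320,120),185),((300,180,330,205),100)):
    k=np.zeros_like(m);k[b[1]:b[3],b[0]:b[2]]=m[b[1]:b[3],b[0]:b[2]]
    M_=cv2.moments(k,True);p=(M_['m10']/M_['m00'],M_['m01']/M_['m00']);print(p,M_['m00'],ray(s,*p,z).round(1),(R.T@ray(s,*p,z)).round(1))
go(488,31.2,120,-172.7); go(488,31.2,56,-172.7)
E
```

```text
(301.0, 103.88359788359789) 189.0 [680.4  56.8 185. ] [682.1 -30.1 185. ]
(313.6363636363636, 193.04545454545453) 44.0 [475.4  31.  100. ] [475.4 -29.7 100. ]
lin [0.052, -0.001, 0.0663] rotz 0.02 rows>= 2 rpy [ 179.97   -0.19 -172.68] p [539.5  38.9 186.3]
lin [0.052, -0.001, 0.1303] rotz 0.02 rows>= 3 rpy [ 179.97   -0.19 -172.68] p [539.5  38.9 186.3]
```

Request:
servo_tool(
  fingers=[0.042, 0.042, 0.042, 0.042, 0.042, 0.042, 0.042, 0.042, 0.042],
  linear=[
    [0.04, -0.001, 0.01],
    [0.052, -0.001, 0.06],
    [0.052, -0.001, 0.09],
    [0.052, -0.001, 0.11],
    [0.052, -0.001, 0.125],
    [0.052, -0.001, 0.13],
    [0.052, -0.001, 0.13],
    [0.052, -0.001, 0.13],
    [0.052, -0.001, 0.13],
  ],
  rotation=[
    [0, 0, 0],
    [0, 0, 0],
    [0, 0, 0],
    [0, 0, 0],
    [0, 0, 0],
    [0, 0, 0],
    [0, 0, 0],
    [0, 0, 0],
    [0, 0, 0],
  ],
)

```text
time: 31.8
tool_pos: [490.0, 31.2, 59.3]
tcp_rot: [-180.0, 0.1, -172.7]
ft_force: [-0.3, -0.2, 0.2]
finger_gap: 41.9
grip_force: 0.0
```

Request:
servo_tool(
  fingers=[0, 0, 0, 0, 0, 0, 0],
  linear=[
    [0, 0, 0],
    [0, 0, 0],
    [0, 0, 0],
    [0, 0, 0],
    [0, 0, 0],
    [0, 0, 0],
    [0, 0, 0],
  ],
  rotation=[
    [0, 0, 0],
    [0, 0, 0],
    [0, 0, 0],
    [0, 0, 0],
    [0, 0, 0],
    [0, 0, 0],
    [0, 0, 0],
  ],
)

```text
time: 32.5
tool_pos: [489.9, 31.3, 59.3]
tcp_rot: [-180.0, 0.1, -172.7]
ft_force: [-1.5, 0.1, 6.2]
finger_gap: 20.5
grip_force: 48.9
```

Request:
servo_tool(
  fingers=[0, 0, 0, 0, 0, 0, 0],
  linear=[
    [0.005, 0, 0],
    [0.01, 0, 0],
    [0.012, 0, 0],
    [0.014, 0, 0],
    [0.015, 0, 0],
    [0.016, 0, 0],
    [0.016, 0, 0],
  ],
  rotation=[
    [0, 0, 0],
    [0, 0, 0],
    [0, 0, 0],
    [0, 0, 0],
    [0, 0, 0],
    [0, 0, 0],
    [0, 0, 0],
  ],
)

```text
time: 33.2
tool_pos: [473.9, 29.2, 59.3]
tcp_rot: [-180.0, 0.1, -172.7]
ft_force: [1.3, -0.2, 6.5]
finger_gap: 20.9
grip_force: 50.3
```

Request:
servo_tool(
  fingers=[0, 0, 0, 0, 0],
  linear=[
    [0.001, 0, 0],
    [0.002, 0, 0],
    [0.003, 0, 0],
    [0.004, 0, 0],
    [0.004, 0, 0],
  ],
  rotation=[
    [0, 0, 0],
    [0, 0, 0],
    [0, 0, 0],
    [0, 0, 0],
    [0, 0, 0],
  ],
)

```text
time: 33.7
tool_pos: [473.8, 29.2, 59.4]
tcp_rot: [-180.0, 0.6, -172.7]
ft_force: [25.9, 3.5, -15.8]
finger_gap: 20.6
grip_force: 49.5
```

Request:
servo_tool(
  fingers=[0, 0, 0, 0, 0, 0, 0, 0, 0, 0],
  linear=[
    [-0.014, 0, 0],
    [-0.024, -0.01, 0],
    [-0.034, -0.02, 0],
    [-0.044, -0.03, 0],
    [-0.054, -0.04, 0],
    [-0.064, -0.05, 0],
    [-0.074, -0.06, 0],
    [-0.074, -0.06, 0],
    [-0.074, -0.06, 0],
    [-0.074, -0.06, 0],
  ],
  rotation=[
    [0, 0, 0],
    [0, 0, 0],
    [0, 0, 0],
    [0, 0, 0],
    [0, 0, 0],
    [0, 0, 0],
    [0, 0, 0],
    [0, 0, 0],
    [0, 0, 0],
    [0, 0, 0],
  ],
)

```text
time: 34.7
tool_pos: [551.1, -21.8, 59.4]
tcp_rot: [-179.9, 0.1, -172.7]
ft_force: [1.9, -1.0, 7.3]
finger_gap: 20.7
grip_force: 52.5
```

```bash
python3 - <<'E'
from h import *
c=r.sense()['tool_pos'];a=np.radians(7.3);print('X',c[0]*np.cos(a)+c[1]*np.sin(a),'Y',-c[0]*np.sin(a)+c[1]*np.cos(a),r.sense()['ft_force'])
go(550.6,-21.5,59.3,-172.7)
E
```

```text
X 543.8240038142159 Y -91.60970043345358 [ 1.87434598 -0.99458303  7.2866319 ]
lin [0.0004, 0.0003, 0.0001] rotz 0.0 rows>= 1 rpy [-1.7995e+02  1.2000e-01 -1.7270e+02] p [551.1 -21.8  59.4]
```

Request:
servo_tool(
  fingers=[0.042, 0.042, 0.042, 0.042, 0.042, 0.042, 0.042, 0.042, 0.042, 0.042],
  linear=[
    [0, 0, 0],
    [0, 0, 0],
    [0, 0, 0],
    [0, 0, -0.03],
    [0, 0, -0.08],
    [0, 0, -0.13],
    [0, 0, -0.17],
    [0, 0, -0.19],
    [0, 0, -0.19],
    [0, 0, -0.19],
  ],
  rotation=[
    [0, 0, 0],
    [0, 0, 0],
    [0, 0, 0],
    [0, 0, 0],
    [0, 0, 0],
    [0, 0, 0],
    [0, 0, 0],
    [0, 0, 0],
    [0, 0, 0],
    [0, 0, 0],
  ],
)

```text
time: 35.7
tool_pos: [550.1, -21.3, 247.9]
tcp_rot: [180.0, -0.0, -172.7]
ft_force: [-0.1, 0.8, -0.3]
finger_gap: 42.2
grip_force: 0.0
```

```bash
python3 - <<'E'
from h import *
s=snap('wrist','w16');t=snap('top','t16');print(r.sense()['tool_pos'],r.sense()['qd'].round(1))
u=np.radians(7.3);R=np.array([[np.cos(u),-np.sin(u),0],[np.sin(u),np.cos(u),0],[0,0,1]])
for n in('red','tan','brass'):
  for rc,a in blobs(M(s,n,(150,60,500,300)),3,60):print(n,np.round(rc[0]),a,[(R.T@ray(s,*p,66)).round(1)[:2].tolist() for p in cv2.boxPoints(rc)])
g=t['frame'].astype(int);m=((g[...,0]-g[...,1]>90)&(g[...,0]-g[...,2]>90)).astype(np.uint8)
for rc,a in blobs(m[60:215,230:400]*255,5,10):
    p=(rc[0][0]+230,rc[0][1]+60);print('t',np.round(p),a,(R.T@ray(t,*p,185)).round(1),(R.T@ray(t,*p,100)).round(1))
go(680.2,56.4,240,-172.7)
E
```

```text
[549.25706727 -21.2182936  246.1055596 ] [ 0.   0.3  0.2 -0.   0.2 -0. ]
red [324. 252.] 1538.5 [[577.6, -103.1], [577.6, -81.5], [669.7, -80.7], [669.7, -103.8]]
red [323. 175.] 132.5 [[533.7, -104.0], [531.7, -83.1], [545.1, -81.8], [547.2, -102.8]]
tan [182. 282.] 1194.0 [[637.4, -272.3], [637.3, -216.4], [678.5, -220.1], [678.6, -277.7]]
tan [379. 245.] 691.5 [[648.9, -46.5], [579.7, -45.9], [580.9, -21.0], [650.2, -20.3]]
brass [182. 282.] 1079.5 [[670.6, -277.1], [633.6, -266.0], [644.1, -215.9], [681.6, -225.7]]
t [296. 104.] 46.5 [684.5 -19.8 185. ] [705.3 -18.8 100. ]
lin [-0.1398, 0.0603, 0.0061] rotz 0.03 rows>= 4 rpy [ 179.95   -0.19 -172.67] p [549.3 -21.2 246.1]
```

Request:
servo_tool(
  fingers=[0, 0, 0, 0, 0, 0, 0, 0],
  linear=[
    [-0.14, 0.06, 0.006],
    [-0.14, 0.06, 0.006],
    [-0.14, 0.06, 0.006],
    [-0.14, 0.06, 0.006],
    [-0.14, 0.06, 0.006],
    [-0.14, 0.06, 0.02],
    [-0.14, 0.06, 0.045],
    [-0.14, 0.06, 0.045],
  ],
  rotation=[
    [0, 0, 0],
    [0, 0, 0],
    [0, 0, 0],
    [0, 0, 0],
    [0, 0, 0],
    [0, 0, 0],
    [0, 0, 0],
    [0, 0, 0],
  ],
)

```text
time: 36.6
tool_pos: [678.4, 55.0, 199.3]
tcp_rot: [180.0, -0.3, -172.7]
ft_force: [-0.9, -0.2, -1.0]
finger_gap: -0.1
grip_force: 0.0
```

```bash
python3 -c "
from h import *
go(680.2,56.4,170,-172.7)"
```

```text
lin [-0.002, 0.0012, 0.0293] rotz -0.04 rows>= 1 rpy [ 179.97   -0.34 -172.74] p [678.4  55.  199.3]
```

Request:
servo_tool(
  fingers=[0, 0, 0, 0, 0, 0, 0, 0, 0],
  linear=[
    [-0.002, 0.001, 0.008],
    [-0.002, 0.001, 0.015],
    [-0.002, 0.001, 0.018],
    [-0.002, 0.001, 0.021],
    [-0.002, 0.001, 0.024],
    [-0.002, 0.001, 0.027],
    [-0.002, 0.001, 0.03],
    [-0.002, 0.001, 0.031],
    [-0.002, 0.001, 0.031],
  ],
  rotation=[
    [0, 0, 0],
    [0, 0, 0],
    [0, 0, 0],
    [0, 0, 0],
    [0, 0, 0],
    [0, 0, 0],
    [0, 0, 0],
    [0, 0, 0],
    [0, 0, 0],
  ],
)

```text
time: 37.5
tool_pos: [683.6, 57.2, 172.6]
tcp_rot: [-180.0, 0.0, -172.7]
ft_force: [-0.7, -0.9, 4.8]
finger_gap: -0.1
grip_force: 2.1
```

Request:
servo_tool(
  fingers=[0, 0, 0, 0, 0, 0],
  linear=[
    [0, 0, 0.002],
    [0, 0, 0.004],
    [0, 0, 0.006],
    [0, 0, 0.007],
    [0, 0, 0.007],
    [0, 0, 0.007],
  ],
  rotation=[
    [0, 0, 0],
    [0, 0, 0],
    [0, 0, 0],
    [0, 0, 0],
    [0, 0, 0],
    [0, 0, 0],
  ],
)

```text
time: 38.1
tool_pos: [683.9, 57.2, 169.8]
tcp_rot: [-180.0, 0.2, -172.7]
ft_force: [-12.3, -0.8, 25.3]
finger_gap: -0.1
grip_force: 12.5
```

Request:
servo_tool(
  fingers=[0, 0, 0, 0.042, 0.042, 0.042],
  linear=[
    [0, 0, -0.03],
    [0, 0, -0.07],
    [0, 0, -0.075],
    [0, 0, -0.075],
    [0, 0, -0.075],
    [0, 0, -0.075],
  ],
  rotation=[
    [0, 0, 0],
    [0, 0, 0],
    [0, 0, 0],
    [0, 0, 0],
    [0, 0, 0],
    [0, 0, 0],
  ],
)

```text
time: 38.7
tool_pos: [682.3, 57.2, 237.7]
tcp_rot: [180.0, -0.2, -172.7]
ft_force: [-0.8, 0.4, 0.5]
finger_gap: 41.5
grip_force: 0.0
```

```bash
python3 -c "
from h import *
go(551,-21.7,240,-172.7)"
```

```text
lin [0.1403, -0.0615, -0.0023] rotz 0.03 rows>= 4 rpy [ 179.97   -0.21 -172.67] p [682.3  57.2 237.7]
```

Request:
servo_tool(
  fingers=[0.042, 0.042, 0.042, 0.042, 0.042, 0.042, 0.042, 0.042, 0.042, 0.042],
  linear=[
    [0.14, -0.061, 0],
    [0.14, -0.061, 0],
    [0.14, -0.061, 0],
    [0.14, -0.061, 0],
    [0.14, -0.061, 0.03],
    [0.14, -0.061, 0.075],
    [0.14, -0.061, 0.11],
    [0.14, -0.061, 0.11],
    [0.14, -0.061, 0.11],
    [0.14, -0.061, 0.11],
  ],
  rotation=[
    [0, 0, 0],
    [0, 0, 0],
    [0, 0, 0],
    [0, 0, 0],
    [0, 0, 0],
    [0, 0, 0],
    [0, 0, 0],
    [0, 0, 0],
    [0, 0, 0],
    [0, 0, 0],
  ],
)

```text
time: 39.7
tool_pos: [553.8, -21.2, 132.6]
tcp_rot: [-180.0, 0.2, -172.7]
ft_force: [-0.5, 0.2, -0.3]
finger_gap: 42.1
grip_force: 0.0
```

```bash
python3 -c "
from h import *
go(551,-21.7,59.3,-172.7)"
```

```text
lin [0.0029, -0.0001, 0.0733] rotz 0.03 rows>= 2 rpy [-1.7996e+02  1.7000e-01 -1.7267e+02] p [553.8 -21.2 132.6]
```

Request:
servo_tool(
  fingers=[0.042, 0.042, 0.042, 0.042, 0.042],
  linear=[
    [0.002, 0, 0.035],
    [0.002, 0, 0.06],
    [0.002, 0, 0.072],
    [0.002, 0, 0.072],
    [0.002, 0, 0.072],
  ],
  rotation=[
    [0, 0, 0],
    [0, 0, 0],
    [0, 0, 0],
    [0, 0, 0],
    [0, 0, 0],
  ],
)

```text
time: 40.2
tool_pos: [551.7, -21.5, 60.2]
tcp_rot: [-180.0, 0.1, -172.7]
ft_force: [0.9, 0.4, 0.8]
finger_gap: 41.9
grip_force: 0.0
```

Request:
servo_tool(
  fingers=[0, 0, 0, 0, 0, 0, 0],
  linear=[
    [0, 0, 0],
    [0, 0, 0],
    [0, 0, 0],
    [0, 0, 0],
    [0, 0, 0],
    [0, 0, 0],
    [0, 0, 0],
  ],
  rotation=[
    [0, 0, 0],
    [0, 0, 0],
    [0, 0, 0],
    [0, 0, 0],
    [0, 0, 0],
    [0, 0, 0],
    [0, 0, 0],
  ],
)

```text
time: 40.9
tool_pos: [551.9, -21.6, 60.5]
tcp_rot: [-179.9, 0.2, -172.7]
ft_force: [-0.2, 0.3, 7.5]
finger_gap: 20.7
grip_force: 48.6
```

Request:
servo_tool(
  fingers=[0, 0, 0, 0, 0, 0, 0, 0, 0],
  linear=[
    [0, 0.01, 0],
    [0, 0.02, 0],
    [0, 0.03, 0],
    [0, 0.04, 0],
    [0, 0.05, 0],
    [0, 0.06, 0],
    [0, 0.0602, 0],
    [0, 0.0602, 0],
    [0, 0.0602, 0],
  ],
  rotation=[
    [0, 0, 0],
    [0, 0, 0],
    [0, 0, 0],
    [0, 0, 0],
    [0, 0, 0],
    [0, 0, 0],
    [0, 0, 0],
    [0, 0, 0],
    [0, 0, 0],
  ],
)

```text
time: 41.8
tool_pos: [544.3, 38.7, 60.5]
tcp_rot: [-180.0, 0.2, -172.7]
ft_force: [-1.3, 1.8, 6.4]
finger_gap: 20.7
grip_force: 49.5
```

Request:
servo_tool(
  fingers=[0.042, 0.042, 0.042, 0.042, 0.042, 0.042, 0.042, 0.042, 0.042, 0.042],
  linear=[
    [0, 0, 0],
    [0, 0, 0],
    [0, 0, 0],
    [0, 0, -0.03],
    [0, 0, -0.08],
    [0, 0, -0.13],
    [0, 0, -0.17],
    [0, 0, -0.185],
    [0, 0, -0.185],
    [0, 0, -0.185],
  ],
  rotation=[
    [0, 0, 0],
    [0, 0, 0],
    [0, 0, 0],
    [0, 0, 0],
    [0, 0, 0],
    [0, 0, 0],
    [0, 0, 0],
    [0, 0, 0],
    [0, 0, 0],
    [0, 0, 0],
  ],
)

```text
time: 42.8
tool_pos: [542.1, 38.3, 241.8]
tcp_rot: [180.0, -0.1, -172.7]
ft_force: [0.1, -0.1, 0.0]
finger_gap: 42.2
grip_force: 0.0
```

```bash
python3 - <<'E'
from h import *
s=snap('wrist','w17');print(r.sense()['tool_pos'])
u=np.radians(7.3);R=np.array([[np.cos(u),-np.sin(u),0],[np.sin(u),np.cos(u),0],[0,0,1]])
for n in('red','tan'):
  for rc,a in blobs(M(s,n,(150,60,500,300)),3,60):print(n,np.round(rc[0]),a,[(R.T@ray(s,*p,66)).round(1)[:2].tolist() for p in cv2.boxPoints(rc)])
go(682,56.8,240,-172.7)
E
```

```text
[541.55670024  38.30223223 240.84285966]
red [324. 255.] 1608.0 [[578.2, -42.7], [578.2, -20.5], [669.0, -19.7], [669.0, -43.5]]
red [323. 177.] 140.0 [[533.9, -43.4], [530.8, -23.6], [544.1, -21.5], [547.2, -41.5]]
tan [382. 232.] 573.0 [[613.6, 14.7], [578.9, 15.6], [580.6, 40.2], [615.4, 39.9]]
lin [-0.1417, 0.0005, 0.0008] rotz 0.02 rows>= 3 rpy [ 179.97   -0.2  -172.68] p [541.6  38.3 240.8]
```

Request:
servo_tool(
  fingers=[0, 0, 0, 0, 0, 0, 0, 0],
  linear=[
    [-0.142, 0.0005, 0],
    [-0.142, 0.0005, 0],
    [-0.142, 0.0005, 0],
    [-0.142, 0.0005, 0],
    [-0.142, 0.0005, 0.02],
    [-0.142, 0.0005, 0.042],
    [-0.142, 0.0005, 0.042],
    [-0.142, 0.0005, 0.042],
  ],
  rotation=[
    [0, 0, 0],
    [0, 0, 0],
    [0, 0, 0],
    [0, 0, 0],
    [0, 0, 0],
    [0, 0, 0],
    [0, 0, 0],
    [0, 0, 0],
  ],
)

```text
time: 43.65
tool_pos: [681.9, 56.8, 199.5]
tcp_rot: [180.0, -0.2, -172.7]
ft_force: [0.2, -0.2, -0.1]
finger_gap: -0.2
grip_force: 0.0
```

Request:
servo_tool(
  fingers=[0, 0, 0, 0, 0, 0, 0, 0, 0],
  linear=[
    [0, 0, 0.01],
    [0, 0, 0.016],
    [0, 0, 0.02],
    [0, 0, 0.024],
    [0, 0, 0.028],
    [0, 0, 0.031],
    [0, 0, 0.034],
    [0, 0, 0.036],
    [0, 0, 0.036],
  ],
  rotation=[
    [0, 0, 0],
    [0, 0, 0],
    [0, 0, 0],
    [0, 0, 0],
    [0, 0, 0],
    [0, 0, 0],
    [0, 0, 0],
    [0, 0, 0],
    [0, 0, 0],
  ],
)

```text
time: 44.55
tool_pos: [683.6, 56.9, 169.8]
tcp_rot: [-180.0, 0.1, -172.7]
ft_force: [-15.9, -1.3, 24.0]
finger_gap: -0.1
grip_force: 12.5
```

Request:
servo_tool(
  fingers=[0, 0, 0, 0, 0, 0.042, 0.042, 0.042],
  linear=[
    [0, 0, 0],
    [0, 0, 0],
    [0, 0, -0.03],
    [0, 0, -0.07],
    [0, 0, -0.075],
    [0, 0, -0.075],
    [0, 0, -0.075],
    [0, 0, -0.075],
  ],
  rotation=[
    [0, 0, 0],
    [0, 0, 0],
    [0, 0, 0],
    [0, 0, 0],
    [0, 0, 0],
    [0, 0, 0],
    [0, 0, 0],
    [0, 0, 0],
  ],
)

```text
time: 45.35
tool_pos: [682.5, 56.9, 237.9]
tcp_rot: [180.0, -0.2, -172.7]
ft_force: [0.3, -0.3, 0.1]
finger_gap: 41.8
grip_force: 0.0
```

```bash
python3 - <<'E'
from h import *
go(544.3,38.7,130,-172.7)
t=snap('top','t17')
E
```

```text
lin [0.1394, -0.0004, 0.1079] rotz 0.02 rows>= 4 rpy [ 179.98   -0.19 -172.68] p [682.5  56.9 237.9]
```

Request:
servo_tool(
  fingers=[0.042, 0.042, 0.042, 0.042, 0.042, 0.042, 0.042, 0.042, 0.042, 0.042],
  linear=[
    [0.14, 0, 0],
    [0.14, 0, 0],
    [0.14, 0, 0],
    [0.14, 0, 0],
    [0.14, 0, 0.04],
    [0.14, 0, 0.09],
    [0.14, 0, 0.13],
    [0.14, 0, 0.165],
    [0.14, 0, 0.177],
    [0.14, 0, 0.177],
  ],
  rotation=[
    [0, 0, 0],
    [0, 0, 0],
    [0, 0, 0],
    [0, 0, 0],
    [0, 0, 0],
    [0, 0, 0],
    [0, 0, 0],
    [0, 0, 0],
    [0, 0, 0],
    [0, 0, 0],
  ],
)

```text
time: 46.4
tool_pos: [542.8, 39.1, 60.9]
tcp_rot: [180.0, -0.3, -172.7]
ft_force: [-0.6, -0.1, 0.7]
finger_gap: 41.8
grip_force: 0.0
```

Request:
servo_tool(
  fingers=[0, 0, 0, 0, 0, 0, 0],
  linear=[
    [0, 0, 0],
    [0, 0, 0],
    [0, 0, 0],
    [0, 0, 0],
    [0, 0, 0],
    [0, 0, 0],
    [0, 0, 0],
  ],
  rotation=[
    [0, 0, 0],
    [0, 0, 0],
    [0, 0, 0],
    [0, 0, 0],
    [0, 0, 0],
    [0, 0, 0],
    [0, 0, 0],
  ],
)

```text
time: 47.1
tool_pos: [546.5, 39.0, 65.7]
tcp_rot: [-180.0, 0.2, -172.7]
ft_force: [0.8, -0.5, 7.1]
finger_gap: 20.6
grip_force: 49.8
```

Request:
servo_tool(
  fingers=[0, 0, 0, 0, 0, 0, 0, 0, 0],
  linear=[
    [0.01, 0, 0],
    [0.02, 0, 0],
    [0.03, 0, 0],
    [0.04, 0, 0],
    [0.05, 0, 0],
    [0.06, 0, 0],
    [0.068, 0, 0],
    [0.069, 0, 0],
    [0.069, 0, 0],
  ],
  rotation=[
    [0, 0, 0],
    [0, 0, 0],
    [0, 0, 0],
    [0, 0, 0],
    [0, 0, 0],
    [0, 0, 0],
    [0, 0, 0],
    [0, 0, 0],
    [0, 0, 0],
  ],
)

```text
time: 48.0
tool_pos: [477.5, 30.3, 65.6]
tcp_rot: [-180.0, 0.2, -172.7]
ft_force: [-2.2, 0.7, 11.0]
finger_gap: 20.3
grip_force: 51.7
```

Request:
servo_tool(
  fingers=[0.042, 0.042, 0.042, 0.042, 0.042, 0.042, 0.042, 0.042, 0.042, 0.042],
  linear=[
    [0, 0, 0],
    [0, 0, 0],
    [0, 0, 0],
    [0, 0, -0.03],
    [0, 0, -0.08],
    [-0.04, 0, -0.12],
    [-0.06, 0.02, -0.12],
    [-0.06, 0.02, -0.12],
    [-0.06, 0.02, -0.12],
    [-0.06, 0.02, -0.12],
  ],
  rotation=[
    [0, 0, 0],
    [0, 0, 0],
    [0, 0, 0],
    [0, 0, 0],
    [0, 0, 0],
    [0, 0, 0],
    [0, 0, 0],
    [0, 0, 0],
    [0, 0, 0],
    [0, 0, 0],
  ],
)

```text
time: 49.0
tool_pos: [531.9, 57.5, 182.0]
tcp_rot: [180.0, -0.1, -172.7]
ft_force: [-0.2, 0.4, -0.5]
finger_gap: 41.7
grip_force: 0.0
```

```bash
python3 - <<'E'
from h import *
s=snap('wrist','w18');t=snap('top','t18');print(r.sense()['tool_pos'])
u=np.radians(7.3);R=np.array([[np.cos(u),-np.sin(u),0],[np.sin(u),np.cos(u),0],[0,0,1]])
for n in('red','tan','brass'):
  for rc,a in blobs(M(s,n,(200,60,460,350)),3,60):print(n,np.round(rc[0]),a,[(R.T@ray(s,*p,66)).round(1)[:2].tolist() for p in cv2.boxPoints(rc)])
h=cv2.cvtColor(t['frame'],cv2.COLOR_RGB2HSV);print(h[185,447],h[160,430])
m=cv2.inRange(h,(4,100,60),(18,255,230));k=np.zeros_like(m);k[130:260,390:510]=m[130:260,390:510]
k=cv2.morphologyEx(k,cv2.MORPH_CLOSE,np.ones((5,5)))
for rc,a in blobs(k,2,200):
    print('tray',rc,a,[ray(t,*p,18).round(0)[:2].tolist() for p in cv2.boxPoints(rc)],ray(t,*rc[0],18))
E
```

```text
[531.99620564  57.33526436 182.28057467]
red [299. 217.] 2796.0 [[509.9, -43.1], [509.9, -19.3], [600.3, -19.9], [600.3, -45.8]]
tan [370. 230.] 2820.5 [[622.3, 13.3], [511.3, 15.3], [512.4, 40.1], [623.7, 40.8]]
tan [302. 280.] 569.0 [[600.3, -43.2], [600.3, -18.2], [621.5, -18.3], [621.6, -43.8]]
brass [302. 280.] 470.5 [[601.3, -42.4], [601.3, -19.0], [619.6, -19.2], [619.6, -42.9]]
brass [363. 282.] 268.0 [[603.1, 15.6], [603.1, 29.4], [621.5, 30.1], [621.5, 16.0]]
[ 13 204 109] [ 13 201 104]
tray ((453.70355224609375, 172.94691467285156), (70.7096939086914, 62.46134567260742), 3.814074993133545) 3781.5 [[453.0, -242.0], [619.0, -257.0], [604.0, -445.0], [437.0, -429.0]] [ 528.12751872 -343.19479763   18.        ]
```

```bash
python3 -c "
from h import *
go(559.8,100.3,80,-172.7);go(559.8,100.3,42.5,-172.7)"
```

```text
lin [-0.033, 0.0391, 0.1023] rotz 0.0 rows>= 3 rpy [ 1.800e+02 -1.100e-01 -1.727e+02] p [532.   57.3 182.3]
lin [-0.033, 0.0391, 0.1398] rotz 0.0 rows>= 3 rpy [ 1.800e+02 -1.100e-01 -1.727e+02] p [532.   57.3 182.3]
```

Request:
servo_tool(
  fingers=[0.042, 0.042, 0.042, 0.042, 0.042, 0.042, 0.042, 0.042, 0.042, 0.042],
  linear=[
    [-0.033, 0.039, 0.0],
    [-0.033, 0.039, 0.04],
    [-0.033, 0.039, 0.08],
    [-0.033, 0.039, 0.1],
    [-0.033, 0.039, 0.1],
    [-0.033, 0.039, 0.12],
    [-0.033, 0.039, 0.135],
    [-0.033, 0.039, 0.139],
    [-0.033, 0.039, 0.139],
    [-0.033, 0.039, 0.139],
  ],
  rotation=[
    [0, 0, 0],
    [0, 0, 0],
    [0, 0, 0],
    [0, 0, 0],
    [0, 0, 0],
    [0, 0, 0],
    [0, 0, 0],
    [0, 0, 0],
    [0, 0, 0],
    [0, 0, 0],
  ],
)

```text
time: 50.1
tool_pos: [561.4, 100.6, 45.3]
tcp_rot: [-180.0, 0.1, -172.7]
ft_force: [0.9, 0.3, 0.2]
finger_gap: 42.3
grip_force: 0.0
```

Request:
servo_tool(
  fingers=[0, 0, 0, 0, 0, 0, 0],
  linear=[
    [0, 0, 0],
    [0, 0, 0],
    [0, 0, 0],
    [0, 0, 0],
    [0, 0, 0],
    [0, 0, 0],
    [0, 0, 0],
  ],
  rotation=[
    [0, 0, 0],
    [0, 0, 0],
    [0, 0, 0],
    [0, 0, 0],
    [0, 0, 0],
    [0, 0, 0],
    [0, 0, 0],
  ],
)

```text
time: 50.8
tool_pos: [561.9, 100.7, 45.6]
tcp_rot: [-180.0, 0.1, -172.7]
ft_force: [-0.8, -0.5, 6.6]
finger_gap: 22.7
grip_force: 50.1
```

Request:
servo_tool(
  fingers=[0, 0, 0, 0, 0, 0],
  linear=[
    [0, 0, -0.03],
    [0, 0, -0.07],
    [0, 0, -0.1],
    [0, 0, -0.1],
    [0, 0, -0.1],
    [0, 0, -0.1],
  ],
  rotation=[
    [0, 0, 0],
    [0, 0, 0],
    [0, 0, 0],
    [0, 0, 0],
    [0, 0, 0],
    [0, 0, 0],
  ],
)

```text
time: 51.4
tool_pos: [559.7, 100.5, 142.5]
tcp_rot: [180.0, -0.2, -172.7]
ft_force: [0.1, 0.5, -1.5]
finger_gap: 22.7
grip_force: 50.0
```

```bash
cat >> h.py <<'E'
def tray(f):
    t=snap('top',f);h=cv2.cvtColor(t['frame'],cv2.COLOR_RGB2HSV)
    m=cv2.inRange(h,(4,100,60),(18,255,230));k=np.zeros_like(m);k[130:260,390:510]=m[130:260,390:510]
    k=cv2.morphologyEx(k,cv2.MORPH_CLOSE,np.ones((5,5)))
    rc,a=blobs(k,1,200)[0];print('tray',a,[ray(t,*p,18).round(0)[:2].tolist() for p in cv2.boxPoints(rc)],ray(t,*rc[0],18).round(0))
E
python3 -c "
from h import *
tray('t19');print(r.sense()['tcp_rot']);go(524.5,-383,120,175)"
```

```text
tray 4232.0 [[452.0, -241.0], [620.0, -257.0], [603.0, -445.0], [436.0, -429.0]] [ 527. -343.   18.]
[ 179.99233018   -0.19550992 -172.67790635]
lin [0.0963, -0.4751, 0.0222] rotz 12.32 rows>= 10 rpy [ 179.99   -0.2  -172.68] p [559.5 100.5 142.2]
```

Request:
servo_tool(
  fingers=[0, 0, 0, 0, 0, 0, 0, 0, 0, 0],
  linear=[
    [0.01, -0.048, 0],
    [0.019, -0.095, 0],
    [0.029, -0.143, 0],
    [0.038, -0.19, 0],
    [0.048, -0.238, 0],
    [0.058, -0.285, 0],
    [0.067, -0.333, 0],
    [0.077, -0.38, 0],
    [0.087, -0.428, 0],
    [0.096, -0.475, 0],
  ],
  rotation=[
    [0, 0, 1],
    [0, 0, 2],
    [0, 0, 4],
    [0, 0, 5],
    [0, 0, 6],
    [0, 0, 7],
    [0, 0, 9],
    [0, 0, 10],
    [0, 0, 11],
    [0, 0, 12.3],
  ],
)

```text
time: 52.45
tool_pos: [524.7, -384.1, 142.1]
tcp_rot: [179.9, -0.1, 175.0]
ft_force: [-0.2, 0.3, -1.1]
finger_gap: 22.7
grip_force: 50.0
```

Request:
servo_tool(
  fingers=[0, 0, 0],
  linear=[
    [0, 0, 0],
    [0, 0, 0],
    [0, 0, 0],
  ],
  rotation=[
    [0, 0, 0],
    [0, 0, 0],
    [0, 0, 0],
  ],
)

```text
time: 52.75
tool_pos: [525.7, -381.4, 142.8]
tcp_rot: [179.9, -0.1, 175.1]
ft_force: [-0.1, 0.1, -0.7]
finger_gap: 22.5
grip_force: 50.0
```

```bash
python3 -c "
from h import *
go(524.5,-383,10,175)"
```

```text
lin [0.0011, -0.0017, 0.1328] rotz 0.06 rows>= 3 rpy [ 1.7989e+02 -1.1000e-01  1.7506e+02] p [ 525.7 -381.4  142.8]
```

Request:
servo_tool(
  fingers=[0, 0, 0, 0, 0, 0, 0, 0],
  linear=[
    [0.001, -0.001, 0.04],
    [0.001, -0.001, 0.08],
    [0.001, -0.001, 0.11],
    [0.001, -0.001, 0.122],
    [0.001, -0.001, 0.127],
    [0.001, -0.001, 0.131],
    [0.001, -0.001, 0.133],
    [0.001, -0.001, 0.133],
  ],
  rotation=[
    [0, 0, 0],
    [0, 0, 0],
    [0, 0, 0],
    [0, 0, 0],
    [0, 0, 0],
    [0, 0, 0],
    [0, 0, 0],
    [0, 0, 0],
  ],
)

```text
time: 53.55
tool_pos: [526.0, -384.3, 12.8]
tcp_rot: [-179.9, 0.1, 175.0]
ft_force: [0.0, 0.3, -1.2]
finger_gap: 22.8
grip_force: 50.0
```

Request:
servo_tool(
  fingers=[0, 0, 0, 0],
  linear=[
    [0, 0, 0.001],
    [0, 0, 0.002],
    [0, 0, 0.003],
    [0, 0, 0.003],
  ],
  rotation=[
    [0, 0, 0],
    [0, 0, 0],
    [0, 0, 0],
    [0, 0, 0],
  ],
)

```text
time: 53.95
tool_pos: [525.6, -384.1, 9.7]
tcp_rot: [-180.0, 0.1, 175.0]
ft_force: [-2.5, 1.8, 6.0]
finger_gap: 22.6
grip_force: 51.0
```

Request:
servo_tool(
  fingers=[0.042, 0.042, 0.042, 0.042, 0.042, 0.042, 0.042, 0.042],
  linear=[
    [0, 0, 0],
    [0, 0, 0],
    [0, 0, 0],
    [0, 0, -0.03],
    [0, 0, -0.08],
    [0, 0, -0.13],
    [0, 0, -0.13],
    [0, 0, -0.13],
  ],
  rotation=[
    [0, 0, 0],
    [0, 0, 0],
    [0, 0, 0],
    [0, 0, 0],
    [0, 0, 0],
    [0, 0, 0],
    [0, 0, 0],
    [0, 0, 0],
  ],
)

```text
time: 54.75
tool_pos: [526.3, -384.7, 140.9]
tcp_rot: [-179.8, 0.2, 175.0]
ft_force: [-0.3, 1.0, -1.3]
finger_gap: 41.8
grip_force: 0.0
```

```bash
python3 -c "
from h import *
go(566.3,41.3,140,-172.7)"
```

```text
lin [-0.0029, 0.4279, 0.0009] rotz -12.28 rows>= 9 rpy [-179.84    0.22  175.02] p [ 526.3 -384.7  140.9]
```

Request:
servo_tool(
  fingers=[0.042, 0.042, 0.042, 0.042, 0.042, 0.042, 0.042, 0.042, 0.042, 0.042],
  linear=[
    [-0.003, 0.048, 0],
    [-0.003, 0.096, 0],
    [-0.003, 0.144, 0],
    [-0.003, 0.19, 0],
    [-0.003, 0.24, 0],
    [-0.003, 0.285, 0],
    [-0.003, 0.33, 0],
    [-0.003, 0.38, 0],
    [-0.003, 0.428, 0],
    [-0.003, 0.428, 0],
  ],
  rotation=[
    [0, 0, -2],
    [0, 0, -4],
    [0, 0, -6],
    [0, 0, -8],
    [0, 0, -10],
    [0, 0, -12.3],
    [0, 0, -12.3],
    [0, 0, -12.3],
    [0, 0, -12.3],
    [0, 0, -12.3],
  ],
)

```text
time: 55.75
tool_pos: [563.8, 48.2, 136.2]
tcp_rot: [179.9, -0.2, -172.4]
ft_force: [0.3, -0.1, -0.3]
finger_gap: 41.5
grip_force: 0.0
```

Request:
servo_tool(
  fingers=[0.042, 0.042, 0.042],
  linear=[
    [0, 0, 0],
    [0, 0, 0],
    [0, 0, 0],
  ],
  rotation=[
    [0, 0, 0],
    [0, 0, 0],
    [0, 0, 0],
  ],
)

```text
time: 56.05
tool_pos: [564.8, 41.1, 137.6]
tcp_rot: [-180.0, -0.1, -172.8]
ft_force: [0.1, 0.3, -0.4]
finger_gap: 42.5
grip_force: 0.0
```

```bash
python3 -c "
from h import *
go(567,41.4,44,-172.7)"
```

```text
lin [-0.0022, 0.0001, 0.0936] rotz -0.08 rows>= 2 rpy [-1.7999e+02 -7.0000e-02 -1.7278e+02] p [564.8  41.1 137.6]
```

Request:
servo_tool(
  fingers=[0.042, 0.042, 0.042, 0.042, 0.042, 0.042, 0.042],
  linear=[
    [-0.002, 0, 0.03],
    [-0.002, 0, 0.06],
    [-0.002, 0, 0.08],
    [-0.002, 0, 0.09],
    [-0.002, 0, 0.093],
    [-0.002, 0, 0.093],
    [-0.002, 0, 0.093],
  ],
  rotation=[
    [0, 0, 0],
    [0, 0, 0],
    [0, 0, 0],
    [0, 0, 0],
    [0, 0, 0],
    [0, 0, 0],
    [0, 0, 0],
  ],
)

```text
time: 56.75
tool_pos: [568.3, 42.4, 46.7]
tcp_rot: [-180.0, 0.1, -172.7]
ft_force: [-0.1, -0.5, 0.6]
finger_gap: 41.6
grip_force: 0.0
```

Request:
servo_tool(
  fingers=[0, 0, 0, 0, 0, 0, 0],
  linear=[
    [0, 0, 0],
    [0, 0, 0],
    [0, 0, 0],
    [0, 0, 0],
    [0, 0, 0],
    [0, 0, 0],
    [0, 0, 0],
  ],
  rotation=[
    [0, 0, 0],
    [0, 0, 0],
    [0, 0, 0],
    [0, 0, 0],
    [0, 0, 0],
    [0, 0, 0],
    [0, 0, 0],
  ],
)

```text
time: 57.45
tool_pos: [568.4, 42.8, 46.9]
tcp_rot: [-180.0, 0.1, -172.7]
ft_force: [0.7, -0.6, 5.7]
finger_gap: 22.5
grip_force: 50.3
```

Request:
servo_tool(
  fingers=[0, 0, 0, 0, 0, 0],
  linear=[
    [0, 0, -0.03],
    [0, 0, -0.07],
    [0, 0, -0.1],
    [0, 0, -0.1],
    [0, 0, -0.1],
    [0, 0, -0.1],
  ],
  rotation=[
    [0, 0, 0],
    [0, 0, 0],
    [0, 0, 0],
    [0, 0, 0],
    [0, 0, 0],
    [0, 0, 0],
  ],
)

```text
time: 58.05
tool_pos: [566.2, 42.8, 143.9]
tcp_rot: [180.0, -0.1, -172.7]
ft_force: [0.5, 0.4, -1.3]
finger_gap: 22.8
grip_force: 50.0
```

```bash
python3 - <<'E'
from h import *
tray('t20');t=load('t20');b=(390,130,510,260)
for rc,a in blobs(M(t,'tan',b),2,20):print('tan',rc,a,ray(t,*rc[0],30).round(0))
go(531,-303,142,175)
E
```

```text
tray 3543.5 [[453.0, -242.0], [619.0, -257.0], [604.0, -445.0], [437.0, -429.0]] [ 528. -343.   18.]
tan ((469.5879211425781, 177.50515747070312), (8.162361145019531, 31.475004196166992), 3.3664605617523193) 222.0 [ 514. -381.   30.]
tan ((391.5, 147.5), (3.0, 35.0), 0.0) 56.5 [ 597. -177.   30.]
lin [0.0788, -0.3385, 0.0014] rotz 12.33 rows>= 7 rpy [ 1.7998e+02 -1.7000e-01 -1.7267e+02] p [565.9  42.8 143.4]
```

Request:
servo_tool(
  fingers=[0, 0, 0, 0, 0, 0, 0, 0, 0, 0],
  linear=[
    [0.01, -0.042, 0],
    [0.02, -0.084, 0],
    [0.03, -0.127, 0],
    [0.039, -0.169, 0],
    [0.049, -0.211, 0],
    [0.059, -0.254, 0],
    [0.069, -0.296, 0],
    [0.079, -0.338, 0],
    [0.079, -0.338, 0],
    [0.079, -0.338, 0],
  ],
  rotation=[
    [0, 0, 1.5],
    [0, 0, 3],
    [0, 0, 4.5],
    [0, 0, 6],
    [0, 0, 7.5],
    [0, 0, 9],
    [0, 0, 11],
    [0, 0, 12.3],
    [0, 0, 12.3],
    [0, 0, 12.3],
  ],
)

```text
time: 59.1
tool_pos: [530.7, -303.0, 143.4]
tcp_rot: [179.9, -0.1, 174.9]
ft_force: [0.4, 0.6, -0.6]
finger_gap: 22.8
grip_force: 50.0
```

```bash
python3 -c "
from h import *
go(531,-303,14,175);print(r.sense()['grip_force'],r.sense()['finger_gap'])"
```

```text
lin [-0.0003, 0.0001, 0.1294] rotz -0.1 rows>= 3 rpy [ 1.799e+02 -1.500e-01  1.749e+02] p [ 530.7 -303.   143.4]
50.000091791152954 22.830308716220454
```

Request:
servo_tool(
  fingers=[0, 0, 0, 0, 0, 0, 0, 0, 0],
  linear=[
    [0, 0, 0.04],
    [0, 0, 0.08],
    [0, 0, 0.11],
    [0, 0, 0.122],
    [0, 0, 0.127],
    [0, 0, 0.129],
    [0, 0, 0.131],
    [0, 0, 0.133],
    [0, 0, 0.133],
  ],
  rotation=[
    [0, 0, 0],
    [0, 0, 0],
    [0, 0, 0],
    [0, 0, 0],
    [0, 0, 0],
    [0, 0, 0],
    [0, 0, 0],
    [0, 0, 0],
    [0, 0, 0],
  ],
)

```text
time: 60.0
tool_pos: [532.5, -303.0, 13.3]
tcp_rot: [-180.0, 0.1, 175.0]
ft_force: [0.6, 0.5, -0.2]
finger_gap: 22.7
grip_force: 50.1
```

Request:
servo_tool(
  fingers=[0, 0, 0, 0],
  linear=[
    [0, 0, 0.001],
    [0, 0, 0.002],
    [0, 0, 0.003],
    [0, 0, 0.003],
  ],
  rotation=[
    [0, 0, 0],
    [0, 0, 0],
    [0, 0, 0],
    [0, 0, 0],
  ],
)

```text
time: 60.4
tool_pos: [533.5, -303.3, 11.1]
tcp_rot: [-179.9, 0.2, 175.0]
ft_force: [1.6, 1.0, 7.3]
finger_gap: 22.9
grip_force: 51.1
```

Request:
servo_tool(
  fingers=[0.042, 0.042, 0.042, 0.042, 0.042, 0.042, 0.042, 0.042, 0.042],
  linear=[
    [0, 0, 0],
    [0, 0, 0],
    [0, 0, 0],
    [0, 0, -0.03],
    [0, 0, -0.08],
    [0, 0, -0.13],
    [0, 0, -0.18],
    [0.05, 0, -0.2],
    [0.05, 0, -0.2],
  ],
  rotation=[
    [0, 0, 0],
    [0, 0, 0],
    [0, 0, 0],
    [0, 0, 0],
    [0, 0, 0],
    [0, 0, 0],
    [0, 0, 0],
    [0, 0, 0],
    [0, 0, 0],
  ],
)

```text
time: 61.3
tool_pos: [480.6, -299.1, 213.3]
tcp_rot: [-179.8, 0.2, 175.0]
ft_force: [1.1, 0.8, 0.0]
finger_gap: 42.1
grip_force: 0.0
```

Request:
servo_tool(
  fingers=[0.042, 0.042, 0.042, 0.042],
  linear=[
    [0.04, 0.05, -0.02],
    [0.06, 0.1, -0.02],
    [0.06, 0.1, -0.02],
    [0.06, 0.1, -0.02],
  ],
  rotation=[
    [0, 0, 0],
    [0, 0, 0],
    [0, 0, 0],
    [0, 0, 0],
  ],
)

```text
time: 61.7
tool_pos: [430.4, -191.3, 229.1]
tcp_rot: [180.0, -0.0, 175.1]
ft_force: [0.6, -0.5, -0.2]
finger_gap: 42.1
grip_force: 0.0
```

```bash
python3 - <<'E'
from h import *
w=snap('wrist','w21');t=snap('top','t21');s=snap('scene','s21')
cv2.imwrite('pics/c21.png',np.hstack([cv2.resize(t['frame'][60:260,230:510,::-1],(448,320)),cv2.resize(s['frame'][80:300,120:360,::-1],(349,320))]))
E
```

```text
(no output)
```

View pics/c21.png

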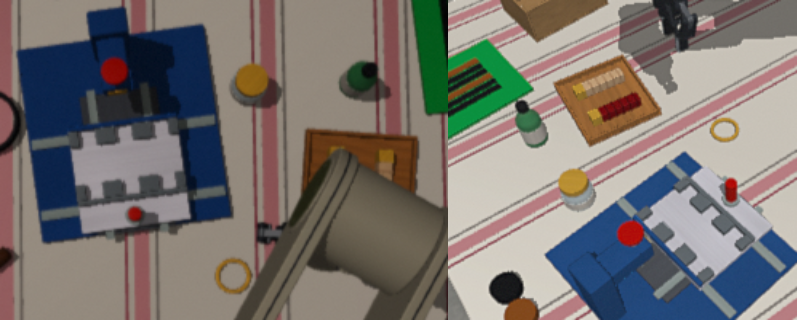

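Both handles lie flat in the tray, tan at scene crop (598,82) and red at (615,107). The plunger is up at (630,233), the carrier is empty and the other things I can see haven't moved. Handing in.

```bash
python3 -c "
from h import *
print(r.hand_in())"
```

```text
the job is handed in; nothing more can be done
None
```

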